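# Fill the dowel holes, then hold the rail against the sprung stop

### The arm

A 6-joint arm with a two-finger parallel gripper is mounted at the origin on the work surface. World frame = base frame: x ahead of the robot, y to its left, z up, the work surface at z = 0. Lengths are in m, angles in rad, forces in N, time in s.
With the tool pointing down it reaches from about 0.425 to 0.95 m from the base axis. Payload 3.5 kg.
Tool frame: the origin (TCP) lies on the mounting face of the last link; the fingertips stand 173 mm ahead of it and the grasp point (between the pads) lies 155 mm ahead of it; z points along the fingers, x is the direction in which the jaws open and shut, and the axes are right-handed (so a half turn about z gives the same grasp; the last joint's range is limited). The gripper opens to 85 mm and grips with 20 to 120 N. Pads are 22 mm wide; open, the fingers measure 114 mm over their backs; the gripper's body (76 mm by 85 mm) begins 54 mm behind the grasp point. The pads swing forward as they close: fully open they stand 13 mm farther back than shut.
Start: joints at [-1.48, 0.286, 1.577, -0, 1.279, -0.15], TCP at [0.161, -0.656, 0.405] pointing down, gripper open.
Joint ranges: [-2.77, 2.77], [-0.9, 2.22], [0.21, 2.48], [-1.53, 4.67], [0.24, 2.81], [-2.84, 2.84]. Speed limits (rad/s): [2.79, 2.79, 3.14, 3.14, 3.14, 3.14].

### API

Orientations are given as a unit quaternion [x, y, z, w].
In Python, from plant import get_state, read_camera, sign_off gives the robot as it stands.
- The arm moves only by the shell command python3 -m jog 'ROWS' [FORCE]. ROWS is JSON, a list of rows, each an object of numbers: "grip": the closure, from 0 (fully open) to 1 (shut); "x", "y", "z": the shift along the tool's x, y, z in mm; "rx", "ry", "rz": the turn, a rotation vector about the tool's x, y, z in degrees. A call has 1 to 8 rows; each row shifts and turns the commanded pose from where the row before left it, along the tool's axes as they then stand; what a row does not reach is not made up. A row lasts 1/12 s, in which the tool goes at most 41.7 mm and 7.16 degrees, less where a joint would pass 70% of its speed; a pose out of reach is approached as far as the arm can. A call with a gripper value outside its range is refused whole. The fingers move at their own pace and stop on an object; FORCE is the grip in N (left out, the last holds). Time passes only in rows, so rows that do not move let the fingers close. It gives the time, the measured TCP pose, the force and the opening at its end, in the units of the state.
- get_state(): the state, without advancing time (a new reading comes with each control period).
- read_camera(name): name is "scene" or "side" or "wrist"; returns a dict with "frame" (400x640x3 uint8, red, green, blue), "intrinsics" (3x3 intrinsics, pixels), "R" (3x3) and "t" (3): a world point X has camera coordinates R X + t. Camera axes: x right, y down, z forward; pixel columns grow to the right and rows downward; lengths in m; the calibration is good to about 2 mm. A picture is of the moment at which its call begins. There is no depth.
- sign_off(): hands the job in, once; it reports no verdict.
The state is a dict: "time": time; "qpos": joint angles; "dq": joint speeds; "joint_efforts": joint torques, N m; "eef_pos": TCP position; "tcp_rot": TCP orientation; "contact_force": force on the tool from outside, world axes, zero at the start; "wrist_torque": the same for the moment, N m; "opening": opening from 0.0 (shut) to 1.0 (fully open).
Only numpy, scipy, OpenCV 4.12 (cv2) and the standard library are available. Lean on these libraries where they do the work, as an engineer would, in place of code of your own. Each camera call takes 0.05 s, during which the arm holds its last target.

### The job

Two of the four dowel holes in the loose wooden rail are empty: with the stop still untouched, put a spare dowel from the stand fully home in each, leaving the dowels already fitted in their holes and the third spare in the stand. Then, keeping the rail flat on the bench, press its long side squarely and centred against both pads of the sprung stop until the stop is pushed back half its 40 mm travel (about 10 N), never to the end of it, and finish while holding it there steadily, as a third hand for the person who will clamp it; do not let go. Leave the block, the mallet and the try square where they are.

Things in the scene. Friction and masses are not known exactly. Their poses are not given: they have to be found in the camera images.
- rail_center (a point): Centre (half-way up) of the loose brown wooden rail lying flat on the bench: 44 mm thick (x), 240 mm long (y), 45 mm high (z, up), 0.2 to 0.5 kg. Both long sides are alike. Four dowel holes in its top, along y at -95, -50, +50, +95 mm; between the middle two it is plain and can be gripped across its thickness from above.
- rail_hole0 (a point): Mouth centre of one dowel hole, on the rail's top face (45 mm above the rail's underside), -95 mm along the rail from its middle; z is up. The hole is 16.5 mm wide with a 2.5 mm chamfer, 25 mm deep and blind. It moves with the rail. At the start two of the four holes hold a dowel and two are empty; which ones is different each time.
- rail_hole1 (a point): Mouth centre of one dowel hole, on the rail's top face (45 mm above the rail's underside), -50 mm along the rail from its middle; z is up. The hole is 16.5 mm wide with a 2.5 mm chamfer, 25 mm deep and blind. It moves with the rail. At the start two of the four holes hold a dowel and two are empty; which ones is different each time.
- rail_hole2 (a point): Mouth centre of one dowel hole, on the rail's top face (45 mm above the rail's underside), 50 mm along the rail from its middle; z is up. The hole is 16.5 mm wide with a 2.5 mm chamfer, 25 mm deep and blind. It moves with the rail. At the start two of the four holes hold a dowel and two are empty; which ones is different each time.
- rail_hole3 (a point): Mouth centre of one dowel hole, on the rail's top face (45 mm above the rail's underside), 95 mm along the rail from its middle; z is up. The hole is 16.5 mm wide with a 2.5 mm chamfer, 25 mm deep and blind. It moves with the rail. At the start two of the four holes hold a dowel and two are empty; which ones is different each time.
- dowel0_center (a point): Centre (half-way along) of one of five alike loose pale wooden dowels, 14 mm across, 54 mm long, 12 g, upright (z along it). Fully home in a rail hole its centre stands 2 mm above the hole's mouth and 29 mm of it stick out. It is in one of the rail's holes at the start.
- dowel1_center (a point): Centre (half-way along) of one of five alike loose pale wooden dowels, 14 mm across, 54 mm long, 12 g, upright (z along it). Fully home in a rail hole its centre stands 2 mm above the hole's mouth and 29 mm of it stick out. It is in one of the rail's holes at the start.
- dowel2_center (a point): Centre (half-way along) of one of five alike loose pale wooden dowels, 14 mm across, 54 mm long, 12 g, upright (z along it). Fully home in a rail hole its centre stands 2 mm above the hole's mouth and 29 mm of it stick out. It is a spare, standing in the spares stand at the start with 29 mm sticking out.
- dowel3_center (a point): Centre (half-way along) of one of five alike loose pale wooden dowels, 14 mm across, 54 mm long, 12 g, upright (z along it). Fully home in a rail hole its centre stands 2 mm above the hole's mouth and 29 mm of it stick out. It is a spare, standing in the spares stand at the start with 29 mm sticking out.
- dowel4_center (a point): Centre (half-way along) of one of five alike loose pale wooden dowels, 14 mm across, 54 mm long, 12 g, upright (z along it). Fully home in a rail hole its centre stands 2 mm above the hole's mouth and 29 mm of it stick out. It is a spare, standing in the spares stand at the start with 29 mm sticking out.
- stand: Fixed dark-wood block holding the three spares, 150 mm (its x) by 50 mm (y) by 40 mm high; origin at the centre of its underside on the bench. Its three holes, 25 mm deep, lie along its x at -45, 0 and +45 mm.
- stop_face (a point): Midway between the front faces of the two pads of the sprung stop, 24 mm above the bench; moves with the stop. x: the way the stop gives (level, away from the robot), y along the stop, z up. Wooden U: pads 40 mm wide, 6 to 42 mm above the bench, 50 mm long, centres at y = -85 and +85 mm, on a cross bar; the open space between them, 130 mm wide, 50 mm deep, has room for a finger.
- jig_ref (a point): Fixed: middle of the front edge of the base board of the sprung stop, on the bench; axes as those of the stop face. At rest the pad faces lie 70 mm in front of it (at x = -70 mm) and half-way in 50 mm in front. The base board (12 mm high) lies wholly behind it.
- stop (a joint): How far the sprung stop is pushed back, m: 0 at rest, 0.040 at its fixed back block (end of travel). The spring pushes back 0.5 N per mm from 0: half-way, 0.020, is 10 N. The gap between cross bar and back block is 40 mm at rest, 20 mm half-way.
- block: Bystander: loose white aerated-concrete block 120 x 90 x 80 mm, origin at the centre of its underside.
- mallet: Bystander: wooden mallet lying on the bench, head 60 x 110 x 60 mm, handle 200 mm long to its -x; origin under the head.
- square: Bystander: try square lying flat, wooden stock 30 x 120 x 18 mm, steel blade 160 mm long to its +x; origin under the stock's centre.
There are look-alikes about, which are no part of the job. Of the things that look like the part that bears rail_center, the middle-sized one is meant. Of the things shaped like the stand, the wood one is meant.

How it is judged:
On the way, in this order (a step that is already met when the one before it is completed fails the run):
1. all four rail holes hold a fully seated dowel, the stop not yet pushed (distance between any of dowel0_center, dowel1_center, dowel2_center, dowel3_center, dowel4_center and rail_hole0 below 0.006 m and distance between any of dowel0_center, dowel1_center, dowel2_center, dowel3_center, dowel4_center and rail_hole1 below 0.006 m and distance between any of dowel0_center, dowel1_center, dowel2_center, dowel3_center, dowel4_center and rail_hole2 below 0.006 m and distance between any of dowel0_center, dowel1_center, dowel2_center, dowel3_center, dowel4_center and rail_hole3 below 0.006 m and ((horizontal distance between dowel2_center and stand below 0.06 m and z of dowel2_center in the frame of stand below 0.048 m and angle between dowel2_center's own z axis and vertical below 0.2 rad) or (horizontal distance between dowel3_center and stand below 0.06 m and z of dowel3_center in the frame of stand below 0.048 m and angle between dowel3_center's own z axis and vertical below 0.2 rad) or (horizontal distance between dowel4_center and stand below 0.06 m and z of dowel4_center in the frame of stand below 0.048 m and angle between dowel4_center's own z axis and vertical below 0.2 rad)) and value of joint stop below 0.004 m), for 0.2 s.
2. the rail is held against the stop, half-way in, for a second (value of joint stop between 0.013 and 0.027 m and contact force between rail and stop between 6 and 14 N and contact force between any of the fingers, the arm and rail above 3 N and angle between the x axis of rail_center and the x axis of stop_face, either way round below 0.06 rad and y of rail_center in the frame of stop_face between -0.022 and 0.022 m and angle between rail_center's own z axis and vertical below 0.07 rad and height (world z) of rail_center below 0.0275 m and velocity of joint stop between -0.01 and 0.01 m/s and linear speed of rail below 0.01 m/s), for 1 s.
At the end, for the whole second after the job is handed in: Robot still holding the rail: stop back 13-27 mm with 6-14 N, at rest; rail within 3.4 deg of square, 22 mm of centred, raised < 5 mm, tilted < 4 deg; every hole has a dowel centre within 6 mm of its mouth centre (home: 2 mm); a spare remains in the stand (all of step 2 and distance between any of dowel0_center, dowel1_center, dowel2_center, dowel3_center, dowel4_center and rail_hole0 below 0.006 m and distance between any of dowel0_center, dowel1_center, dowel2_center, dowel3_center, dowel4_center and rail_hole1 below 0.006 m and distance between any of dowel0_center, dowel1_center, dowel2_center, dowel3_center, dowel4_center and rail_hole2 below 0.006 m and distance between any of dowel0_center, dowel1_center, dowel2_center, dowel3_center, dowel4_center and rail_hole3 below 0.006 m and ((horizontal distance between dowel2_center and stand below 0.06 m and z of dowel2_center in the frame of stand below 0.048 m and angle between dowel2_center's own z axis and vertical below 0.2 rad) or (horizontal distance between dowel3_center and stand below 0.06 m and z of dowel3_center in the frame of stand below 0.048 m and angle between dowel3_center's own z axis and vertical below 0.2 rad) or (horizontal distance between dowel4_center and stand below 0.06 m and z of dowel4_center in the frame of stand below 0.048 m and angle between dowel4_center's own z axis and vertical below 0.2 rad))); the arm keeps its last pose, push and grip.
It fails at once if the stop is pushed to the end of its travel (beyond 37 mm) (value of joint stop above 0.037 m).
It fails at once if a dowel that was already fitted is pulled out of the rail (z of any of dowel0_center, dowel1_center in the frame of rail_center above 0.04 m).
It fails at once if the block, mallet or square is moved by more than 30 mm (distance of any of block, mallet, square from where it was at the start of the episode above 0.03 m).
It also fails if it takes over 72 s, if anything falls off the work surface, if the arm or the gripper's body presses on something with over 40 N, if the wrist force passes 120 N, or if a joint passes its speed limit or range.

## Working session

There is one attempt and no reset: what is moved stays moved. The work goes in short steps, Python scripts to look and compute and a shell command to move; the robot and the scene stay as the last step left them, time stands still between calls to the robot, and variables do not carry over. Pictures are saved under pics/ and viewed, and the job is handed in when it is done.

```bash
ls; mkdir -p pics; python3 - <<'E'
from plant import *
import cv2
s=get_state();print(s)
for n in ['scene','side','wrist']:
    c=read_camera(n);cv2.imwrite(f'pics/{n}0.png',c['frame'][:,:,::-1]);print(n,c['intrinsics'],c['R'],c['t'])
E
```

```text
pics
{'time': 0.0, 'qpos': array([-1.47999437e+00,  2.87165117e-01,  1.57817456e+00,  3.16673542e-07,
        1.27857776e+00, -1.50019252e-01]), 'dq': array([-0.00246052, -0.00084612, -0.00014492,  0.00054403, -0.00018416,
       -0.00134211]), 'joint_efforts': array([-7.85744487e-04, -4.05983841e+01, -2.92622870e+01, -9.78756907e-05,
        5.98714192e-03, -8.72586952e-06]), 'eef_pos': array([ 0.1609807 , -0.65526358,  0.40334838]), 'tcp_rot': array([ 0.7869239 , -0.61704896, -0.00079713, -0.00084601]), 'contact_force': array([ 0.02423687, -0.8085932 ,  0.01523048]), 'wrist_torque': array([0.02007425, 0.0118029 , 0.005491  ]), 'opening': 0.9999944610836337}
scene [[474.9723522    0.         318.26944703]
 [  0.         474.9723522  203.98282579]
 [  0.           0.           1.        ]] [[ 0.0912319   0.99578919  0.00897967]
 [ 0.68418477 -0.05612629 -0.72714582]
 [-0.72357995  0.07248265 -0.6864243 ]] [-0.07611293 -0.25449022  1.72630258]
side [[480.53705692   0.         307.71946326]
 [  0.         480.53705692 197.70358528]
 [  0.           0.           1.        ]] [[-0.9138697  -0.40597676  0.00500468]
 [-0.20502203  0.45080303 -0.86875923]
 [ 0.35043993 -0.7949588  -0.49520941]] [0.41686017 0.13621442 1.2040944 ]
wrist [[295.62554243   0.         319.68413029]
 [  0.         295.62554243 205.12852413]
 [  0.           0.           1.        ]] [[ 0.23893592 -0.97102991 -0.00324664]
 [-0.92428431 -0.22845589  0.3057882 ]
 [-0.2976712  -0.07006297 -0.95209403]] [-0.67470476 -0.0401003   0.38114298]
```

View pics/scene0.png

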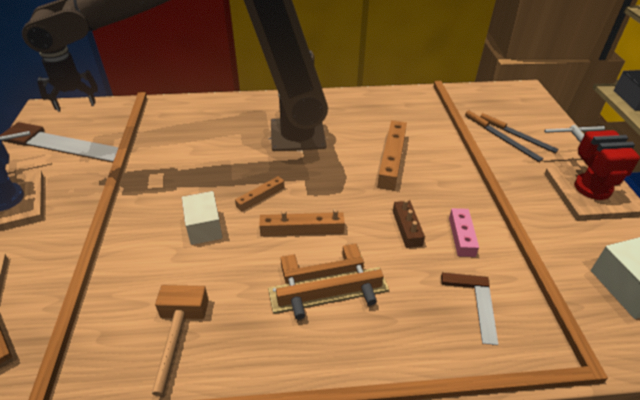

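View pics/side0.png

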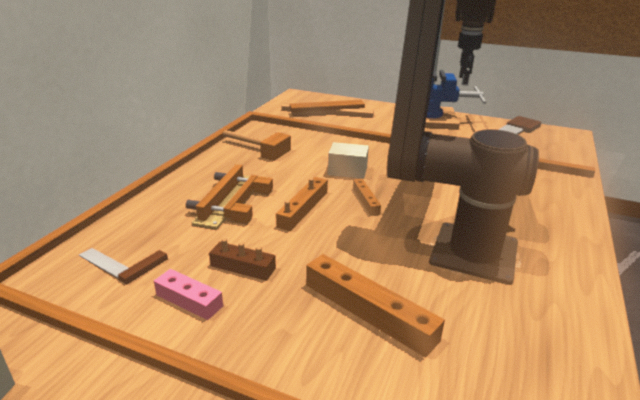

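View pics/wrist0.png

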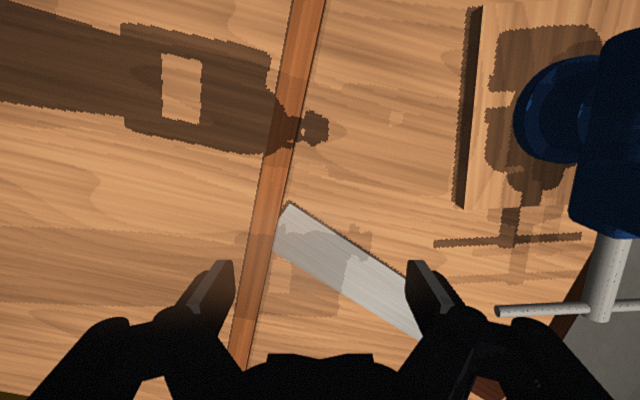

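Rail candidates in the scene view are small (262,193), middle-sized with two dowels (302,224) and large (395,155); I choose the middle one. Stand candidates are dark wood with dowels (408,223) and pink (463,231); I choose the wood one. Next is a close crop to check both.

```bash
python3 - <<'E'
import cv2
a=cv2.imread('pics/scene0.png')[190:325,235:435];cv2.imwrite('pics/c1.png',cv2.resize(a,(800,540),interpolation=cv2.INTER_CUBIC))
a=cv2.imread('pics/side0.png')[150:290,180:340];cv2.imwrite('pics/c2.png',cv2.resize(a,(640,560),interpolation=cv2.INTER_CUBIC))
E
```

```text
(no output)
```

View pics/c1.png

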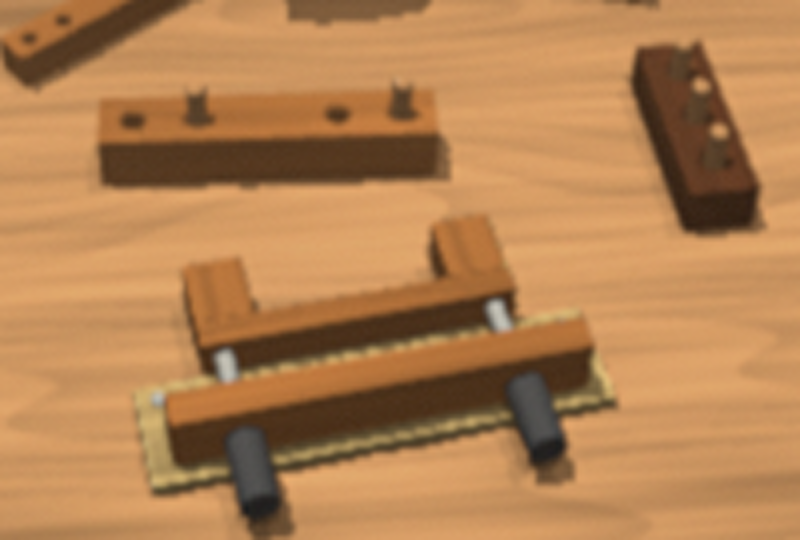

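View pics/c2.png

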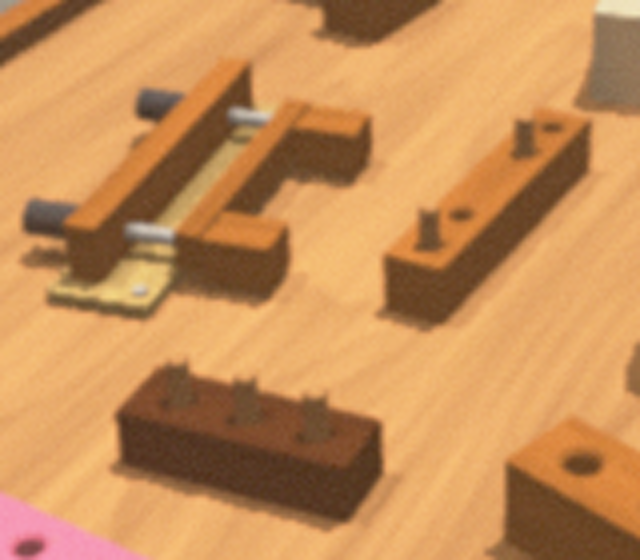

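The crops confirm the choice. The middle rail has holes along image +x: the ones at crop c1 (133,121) and (337,114) are empty, and (200,120) and (403,113) hold dowels. The dark-wood stand holds three spares at (683,60), (703,86) and (719,131).

```bash
cat > h.py <<'E'
import numpy as np,cv2
from plant import *
from scipy.spatial.transform import Rotation as Ro
def ray(c,u,v,z):
    d=c['R'].T@np.linalg.solve(c['intrinsics'],[u,v,1.]);o=-c['R'].T@c['t'];return o+d*(z-o[2])/d[2]
def proj(c,X):
    p=c['intrinsics']@(c['R']@np.array(X)+c['t']);return p[:2]/p[2]
def shot(n,f):
    c=read_camera(n);cv2.imwrite(f,c['frame'][:,:,::-1]);return c
def go(x,y,z,yaw=None,off=.155):
    # target of grasp point; prints turn (deg, tool z) then shift in tool axes AFTER the turn
    s=get_state();R=Ro.from_quat(s['tcp_rot']).as_matrix()
    cur=np.degrees(np.arctan2(R[1,0],R[0,0]))
    tilt=R.T@np.array([0,0,-1.]) 
    g=s['eef_pos']+R[:,2]*off
    if yaw is None: yaw=cur
    d=(yaw-cur+90)%180-90
    rz=-d
    R2=R@Ro.from_rotvec([0,0,np.radians(rz)]).as_matrix()
    m=R2.T@(np.array([x,y,z])-g)*1000
    print('t',round(s['time'],2),'grasp',g.round(4),'yaw',cur.round(2),'q6',s['qpos'][5].round(2),'tilt',np.degrees(tilt[:2]).round(2),'F',s['contact_force'].round(1),'op',round(s['opening'],3))
    print(' rz %.1f  shift after turn: x %.1f y %.1f z %.1f  dist %.1f'%(rz,*m,np.linalg.norm(m)))
E
python3 - <<'E'
from h import *
S=read_camera('scene');D=read_camera('side')
s=lambda u,v,z:print('S',ray(S,235+u/4,190+v/4,z).round(4))
d=lambda u,v,z:print('D',ray(D,180+u/4,150+v/4,z).round(4))
print('holes');[s(u,v,.045) for u,v in[(133,121),(200,121),(337,114),(403,114)]]
[d(u,v,.045) for u,v in[(553,127),(524,155),(461,215),(430,248)]]
print('rail top corners');[s(u,v,.045) for u,v in[(100,101),(100,143),(434,90),(436,136)]]
[d(u,v,.045) for u,v in[(588,122),(538,108),(386,260),(438,268)]]
print('spare tops');[s(u,v,.069) for u,v in[(683,47),(703,86),(719,131)]]
[d(u,v,.069) for u,v in[(177,368),(243,380),(315,400)]]
print('stand top corners');[s(u,v,.04) for u,v in[(635,50),(697,43),(687,192),(757,186)]]
print('pads top front corners z=.042: L out, L in,R in,R out');[s(u,v,.042) for u,v in[(185,268),(240,260),(434,225),(487,215)]]
[d(u,v,.042) for u,v in[(370,118),(365,135),(286,228),(276,247)]]
E
```

```text
holes
S [ 0.478  -0.1096  0.045 ]
S [ 0.4818 -0.0625  0.045 ]
S [0.4829 0.0346 0.045 ]
S [0.4867 0.0813 0.045 ]
D [ 0.4697 -0.1073  0.045 ]
D [ 0.4719 -0.0584  0.045 ]
D [0.4768 0.0382 0.045 ]
D [0.4771 0.0861 0.045 ]
rail top corners
S [ 0.4559 -0.1328  0.045 ]
S [ 0.4977 -0.1329  0.045 ]
S [0.4643 0.1064 0.045 ]
S [0.5103 0.1018 0.045 ]
D [ 0.449  -0.1255  0.045 ]
D [ 0.4921 -0.131   0.045 ]
D [0.4969 0.1117 0.045 ]
D [0.4613 0.1065 0.045 ]
spare tops
S [0.4594 0.2866 0.069 ]
S [0.5002 0.2916 0.069 ]
S [0.5447 0.2923 0.069 ]
D [0.5345 0.3023 0.069 ]
D [0.4934 0.2969 0.069 ]
D [0.4462 0.2969 0.069 ]
stand top corners
S [0.4295 0.2613 0.04  ]
S [0.4258 0.3089 0.04  ]
S [0.5729 0.2675 0.04  ]
S [0.5714 0.3169 0.04  ]
pads top front corners z=.042: L out, L in,R in,R out
S [ 0.6138 -0.0778  0.042 ]
S [ 0.6099 -0.0415  0.042 ]
S [0.5901 0.0901 0.042 ]
S [0.5841 0.127  0.042 ]
D [ 0.6031 -0.0687  0.042 ]
D [ 0.5939 -0.043   0.042 ]
D [0.58   0.0987 0.042 ]
D [0.5737 0.1231 0.042 ]
```

```bash
python3 - <<'E'
from h import *
go(.45,-.35,.25,-88.5)
go(.53,.295,.2,-88.5)
E
```

```text
t 0.25 grasp [ 0.161  -0.6552  0.249 ] yaw -76.2 q6 -0.15 tilt [0.07 0.01] F [0.1 0.  0.4] op 0.998
 rz 12.3  shift after turn: x -297.5 y -296.9 z -0.6  dist 420.3
t 0.25 grasp [ 0.161  -0.6552  0.249 ] yaw -76.2 q6 -0.15 tilt [0.07 0.01] F [0.1 0.  0.4] op 0.998
 rz 12.3  shift after turn: x -940.2 y -393.8 z 50.1  dist 1020.5
```

```bash
python3 -m jog '[{"rz":6.15},{"rz":6.15},{"x":-27,"y":-27},{"x":-27,"y":-27},{"x":-27,"y":-27},{"x":-27,"y":-27},{"x":-27,"y":-27},{"x":-27,"y":-27}]'
python3 -m jog '[{"x":-27,"y":-27},{"x":-27,"y":-27},{"x":-27,"y":-27},{"x":-27,"y":-27},{"x":-27,"y":-27},{"x":-40},{"x":-40},{"x":-40}]'
python3 -m jog '[{"x":-40},{"x":-40},{"x":-40},{"x":-40},{"x":-40},{"x":-40},{"x":-40},{"x":-40}]'
python3 - <<'E'
from h import *
go(.53,.295,.2,-88.5)
E
```

```text
t 0.25 grasp [ 0.161  -0.6552  0.249 ] yaw -76.2 q6 -0.15 tilt [0.07 0.01] F [0.1 0.  0.4] op 0.998
 rz 12.3  shift after turn: x -940.2 y -393.8 z 50.1  dist 1020.5$[0]: bad value
$[0]: bad value
$[0]: bad value
```

```bash
python3 -m jog '[{"grip":0,"rz":6.15,"x":0,"y":0,"z":0,"rx":0,"ry":0},{"grip":0,"x":0,"y":0,"z":0,"rx":0,"ry":0,"rz":6.15}]'; python3 -m jog '[{"grip":0,"x":-27,"y":-27}]'
```

```text
time: 0.42
eef_pos: [0.161, -0.6555, 0.4044]
tcp_rot: [0.715, -0.7, -0.0, -0.0]
contact_force: [-1.4, 0.9, -0.5]
opening: 1.003$[0]: bad value
```

All the keys are required in each row.

```bash
python3 -m jog '[{"grip":0,"x":-27,"y":-27,"z":0,"rx":0,"ry":0,"rz":0},{"grip":0,"x":-27,"y":-27,"z":0,"rx":0,"ry":0,"rz":0},{"grip":0,"x":-27,"y":-27,"z":0,"rx":0,"ry":0,"rz":0},{"grip":0,"x":-27,"y":-27,"z":0,"rx":0,"ry":0,"rz":0},{"grip":0,"x":-27,"y":-27,"z":0,"rx":0,"ry":0,"rz":0},{"grip":0,"x":-27,"y":-27,"z":0,"rx":0,"ry":0,"rz":0},{"grip":0,"x":-27,"y":-27,"z":0,"rx":0,"ry":0,"rz":0},{"grip":0,"x":-27,"y":-27,"z":0,"rx":0,"ry":0,"rz":0}]'
python3 -m jog '[{"grip":0,"x":-27,"y":-27,"z":0,"rx":0,"ry":0,"rz":0},{"grip":0,"x":-27,"y":-27,"z":0,"rx":0,"ry":0,"rz":0},{"grip":0,"x":-27,"y":-27,"z":0,"rx":0,"ry":0,"rz":0},{"grip":0,"x":-38,"y":-6,"z":3,"rx":0,"ry":0,"rz":0},{"grip":0,"x":-38,"y":-6,"z":3,"rx":0,"ry":0,"rz":0},{"grip":0,"x":-38,"y":-6,"z":3,"rx":0,"ry":0,"rz":0},{"grip":0,"x":-38,"y":-6,"z":3,"rx":0,"ry":0,"rz":0},{"grip":0,"x":-38,"y":-6,"z":3,"rx":0,"ry":0,"rz":0}]'
python3 -m jog '[{"grip":0,"x":-38,"y":-6,"z":3,"rx":0,"ry":0,"rz":0},{"grip":0,"x":-38,"y":-6,"z":3,"rx":0,"ry":0,"rz":0},{"grip":0,"x":-38,"y":-6,"z":3,"rx":0,"ry":0,"rz":0},{"grip":0,"x":-38,"y":-6,"z":3,"rx":0,"ry":0,"rz":0},{"grip":0,"x":-38,"y":-6,"z":3,"rx":0,"ry":0,"rz":0},{"grip":0,"x":-38,"y":-6,"z":3,"rx":0,"ry":0,"rz":0},{"grip":0,"x":-38,"y":-6,"z":3,"rx":0,"ry":0,"rz":0},{"grip":0,"x":-38,"y":-6,"z":3,"rx":0,"ry":0,"rz":0}]'
python3 - <<'E'
from h import *
go(.53,.295,.2,-88.5)
c=shot('wrist','pics/w1.png')
E
```

```text
time: 1.08
eef_pos: [0.3722, -0.4323, 0.4047]
tcp_rot: [0.716, -0.698, 0.0, -0.0]
contact_force: [0.2, -0.4, -0.1]
opening: 1.0
time: 1.75
eef_pos: [0.475, -0.1583, 0.3896]
tcp_rot: [0.716, -0.698, 0.0, -0.0]
contact_force: [1.3, 0.7, -0.2]
opening: 1.0
time: 2.42
eef_pos: [0.5149, 0.147, 0.3658]
tcp_rot: [0.716, -0.698, 0.0, -0.0]
contact_force: [0.8, -0.8, 0.3]
opening: 1.004
t 2.42 grasp [0.515  0.147  0.2108] yaw -88.49 q6 1.63 tilt [-0.    0.03] F [ 0.8 -0.8  0.3] op 1.004
 rz 0.0  shift after turn: x -147.5 y -18.8 z 10.8  dist 149.1
```

View pics/w1.png

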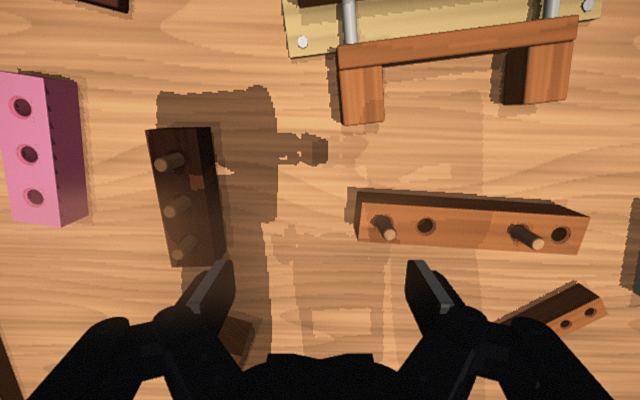

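```bash
python3 - <<'E'
import cv2
i=cv2.imread('pics/w1.png')
a=i[120:275,135:235];cv2.imwrite('pics/c3.png',cv2.resize(a,None,fx=3.8,fy=3.8,interpolation=cv2.INTER_CUBIC))
a=i[30:260,325:600];cv2.imwrite('pics/c4.png',cv2.resize(a,None,fx=2.5,fy=2.5,interpolation=cv2.INTER_CUBIC))
E
```

```text
(no output)
```

View pics/c3.png

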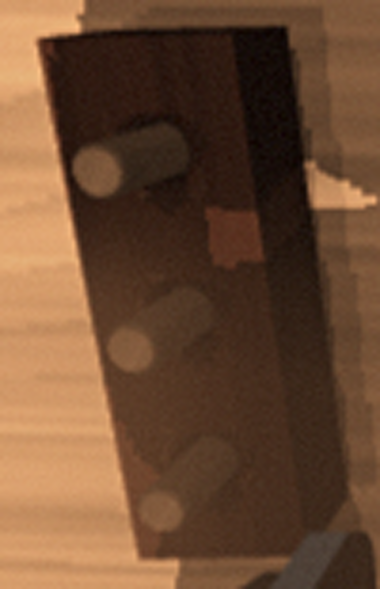

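View pics/c4.png

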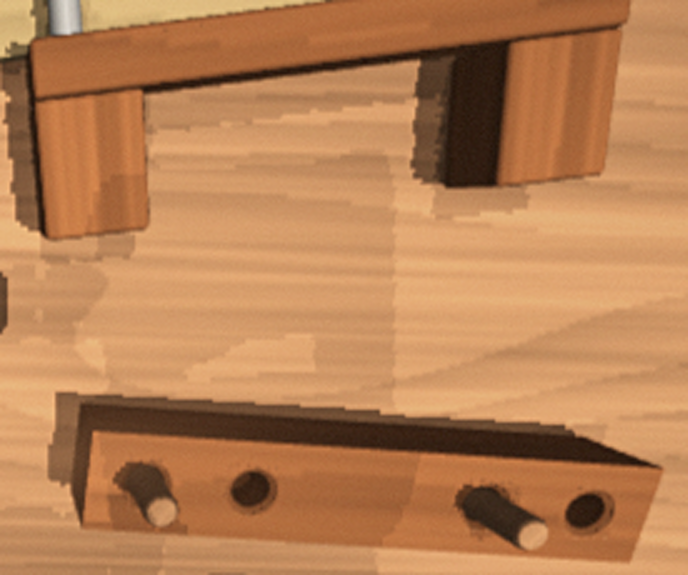

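Crop c3 shows the spare tops at (97,170), (131,349) and (162,511). Crop c4 shows the empty holes at (252,490) and (588,511), the dowel tops at (161,511) and (532,535), and the pad front corners at (45,238), (149,225), (499,185) and (603,173).

```bash
python3 - <<'E'
from h import *
c=read_camera('wrist');print('cam',(-c['R'].T@c['t']).round(3))
w=lambda L,k,x0,y0,z:np.array([ray(c,x0+(u+.5)/k-.5,y0+(v+.5)/k-.5,z) for u,v in L])
T=w([(97,170),(131,349),(162,511)],3.8,135,120,.069);print('tops',T.round(4))
H=w([(252,490),(588,511)],2.5,325,30,.045);print('holes',H.round(4))
T=w([(161,511),(532,535)],2.5,325,30,.074);print('fitted tops',T.round(4))
P=w([(45,238),(149,225),(499,185),(603,173)],2.5,325,30,.042);print('pads',P.round(4))
Rt=w([(92,432),(80,525),(662,467),(630,561)],2.5,325,30,.045);print('railcorn',Rt.round(4), Rt.mean(0))
St=w([(40,40),(235,33),(140,558),(305,555)],3.8,135,120,.04);print('stand',St.round(4))
go(.54,.294,.2,-89)
E
```

```text
cam [0.594 0.153 0.335]
tops [[0.5424 0.298  0.069 ]
 [0.4972 0.2955 0.069 ]
 [0.4522 0.293  0.069 ]]
holes [[ 0.4814  0.0403  0.045 ]
 [ 0.4766 -0.1028  0.045 ]]
fitted tops [[ 0.483   0.085   0.074 ]
 [ 0.4777 -0.0585  0.074 ]]
pads [[ 0.5808  0.1325  0.042 ]
 [ 0.5868  0.0933  0.042 ]
 [ 0.6051 -0.0358  0.042 ]
 [ 0.6105 -0.0732  0.042 ]]
railcorn [[ 0.5048  0.1093  0.045 ]
 [ 0.463   0.1113  0.045 ]
 [ 0.4972 -0.1278  0.045 ]
 [ 0.4539 -0.1273  0.045 ]] [ 0.47973436 -0.00861018  0.045     ]
stand [[0.5699 0.3239 0.04  ]
 [0.5732 0.2738 0.04  ]
 [0.421  0.3166 0.04  ]
 [0.4237 0.2676 0.04  ]]
t 2.52 grasp [0.5147 0.1495 0.2102] yaw -88.16 q6 1.63 tilt [ 0.08 -0.04] F [-1.1  0.2 -0.6] op 1.004
 rz 0.8  shift after turn: x -144.0 y -27.9 z 10.4  dist 147.0
```

```bash
python3 -m jog '[{"grip":0,"x":-36,"y":-5.5,"z":5,"rx":0,"ry":0,"rz":-1.3},{"grip":0,"x":-36,"y":-5.5,"z":10,"rx":0,"ry":0,"rz":0},{"grip":0,"x":-36,"y":-5.5,"z":10,"rx":0,"ry":0,"rz":0},{"grip":0,"x":-36,"y":-5.5,"z":10,"rx":0,"ry":0,"rz":0},{"grip":0.3,"x":0,"y":0,"z":10,"rx":0,"ry":0,"rz":0},{"grip":0.3,"x":0,"y":0,"z":0,"rx":0,"ry":0,"rz":0},{"grip":0.3,"x":0,"y":0,"z":0,"rx":0,"ry":0,"rz":0},{"grip":0.3,"x":0,"y":0,"z":0,"rx":0,"ry":0,"rz":0}]'
python3 - <<'E'
from h import *
c=shot('wrist','pics/w2.png')
go(.542,.297,.06,-87)
print(proj(c,[.542,.297,.069]),proj(c,[.4972,.295,.069]))
E
```

```text
time: 3.18
eef_pos: [0.5313, 0.2886, 0.3211]
tcp_rot: [0.724, -0.69, 0.0, 0.0]
contact_force: [-0.2, 0.5, -0.2]
opening: 0.697
t 3.23 grasp [0.5316 0.2885 0.1666] yaw -87.3 q6 1.85 tilt [0.   0.06] F [ 0.4  0.8 -0.6] op 0.699
 rz -0.3  shift after turn: x -7.9 y -10.7 z 106.6  dist 107.4
[308.35579974 200.84742123] [308.81233386 252.50294939]
```

View pics/w2.png

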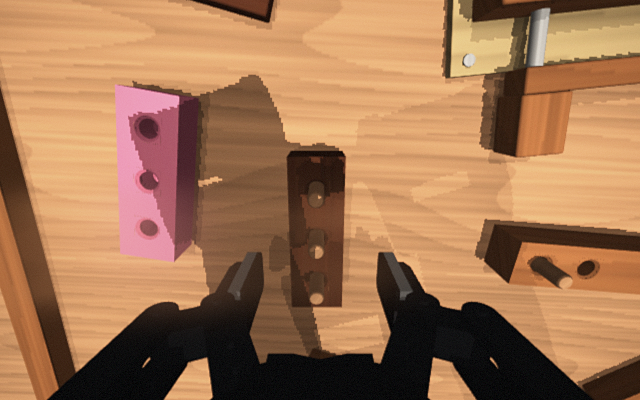

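```bash
python3 - <<'E'
import cv2
i=cv2.imread('pics/w2.png')
a=i[145:315,270:370];cv2.imwrite('pics/c5.png',cv2.resize(a,None,fx=3.5,fy=3.5,interpolation=cv2.INTER_CUBIC))
E
```

```text
(no output)
```

View pics/c5.png

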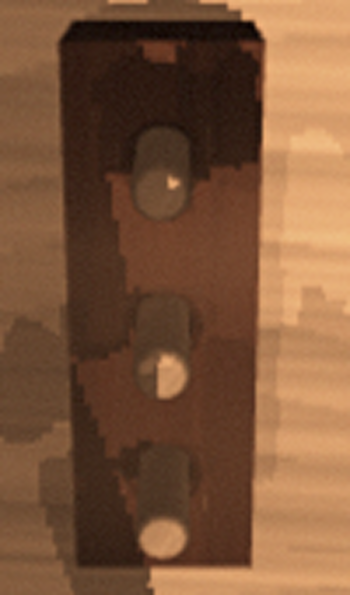

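The spare tops in crop c5 are at (162,191), (162,374) and (162,538).

```bash
python3 - <<'E'
from h import *
c=read_camera('wrist')
T=np.array([ray(c,270+(u+.5)/3.5-.5,145+(v+.5)/3.5-.5,.069) for u,v in[(162,191),(162,374),(162,538)]]);print(T.round(4))
m=T.mean(0);print(np.degrees(np.arctan2(*(T[0]-T[2])[[1,0]])))
go(T[0][0],T[0][1],.062,-87)
E
```

```text
[[0.5438 0.2911 0.069 ]
 [0.4985 0.2892 0.069 ]
 [0.4531 0.2872 0.069 ]]
2.5006560726856195
t 3.28 grasp [0.5317 0.2886 0.1668] yaw -87.31 q6 1.85 tilt [0.01 0.09] F [0.3 0.6 0.3] op 0.701
 rz -0.3  shift after turn: x -1.9 y -12.1 z 104.8  dist 105.5
```

```bash
python3 -m jog '[{"grip":0.4,"x":-2,"y":-12,"z":5,"rx":0,"ry":0,"rz":0},{"grip":0.4,"x":0,"y":0,"z":25,"rx":0,"ry":0,"rz":0},{"grip":0.4,"x":0,"y":0,"z":25,"rx":0,"ry":0,"rz":0},{"grip":0.4,"x":0,"y":0,"z":20,"rx":0,"ry":0,"rz":0},{"grip":0.4,"x":0,"y":0,"z":15,"rx":0,"ry":0,"rz":0},{"grip":0.4,"x":0,"y":0,"z":8,"rx":0,"ry":0,"rz":0},{"grip":0.4,"x":0,"y":0,"z":0,"rx":0,"ry":0,"rz":0},{"grip":0.4,"x":0,"y":0,"z":0,"rx":0,"ry":0,"rz":0}]' 40
python3 - <<'E'
from h import *
go(.5438,.2911,.062)
c=shot('wrist','pics/w3.png')
E
```

```text
time: 3.95
eef_pos: [0.5433, 0.292, 0.2234]
tcp_rot: [0.724, -0.69, 0.0, -0.0]
contact_force: [-0.1, -0.3, 0.3]
opening: 0.6
t 3.95 grasp [0.5434 0.292  0.0684] yaw -87.25 q6 1.85 tilt [0.01 0.04] F [-0.1 -0.3  0.3] op 0.6
 rz -0.0  shift after turn: x 0.9 y -0.3 z 6.4  dist 6.5
```

View pics/w3.png

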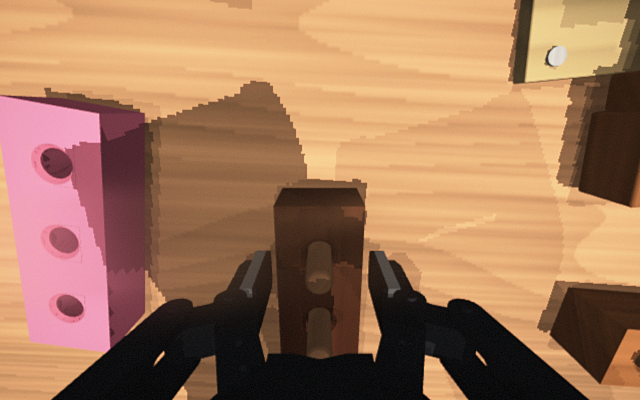

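The far spare stands midway between the pads: its top is at (319,280) and the pads are at 268 and 372. I'll lower 6 mm and close.

```bash
python3 -m jog '[{"grip":0.4,"x":0,"y":0,"z":6,"rx":0,"ry":0,"rz":0},{"grip":1,"x":0,"y":0,"z":0,"rx":0,"ry":0,"rz":0},{"grip":1,"x":0,"y":0,"z":0,"rx":0,"ry":0,"rz":0},{"grip":1,"x":0,"y":0,"z":0,"rx":0,"ry":0,"rz":0},{"grip":1,"x":0,"y":0,"z":0,"rx":0,"ry":0,"rz":0},{"grip":1,"x":0,"y":0,"z":0,"rx":0,"ry":0,"rz":0},{"grip":1,"x":0,"y":0,"z":0,"rx":0,"ry":0,"rz":0},{"grip":1,"x":0,"y":0,"z":0,"rx":0,"ry":0,"rz":0}]' 40
python3 -m jog '[{"grip":1,"x":0,"y":0,"z":0,"rx":0,"ry":0,"rz":0},{"grip":1,"x":0,"y":0,"z":0,"rx":0,"ry":0,"rz":0}]' 40
python3 - <<'E'
from h import *
go(.48,.037,.12,-87.7)
E
```

```text
time: 4.67
eef_pos: [0.5431, 0.2925, 0.2172]
tcp_rot: [0.724, -0.69, 0.0, -0.0]
contact_force: [-0.9, -0.2, 2.5]
opening: 0.146
time: 4.83
eef_pos: [0.5431, 0.2925, 0.2172]
tcp_rot: [0.724, -0.69, 0.0, -0.0]
contact_force: [0.1, 0.3, 3.0]
opening: 0.147
t 4.83 grasp [0.5432 0.2926 0.0622] yaw -87.21 q6 1.85 tilt [0.02 0.05] F [0.1 0.3 3. ] op 0.147
 rz 0.5  shift after turn: x 252.8 y 73.4 z -57.9  dist 269.5
```

```bash
python3 -m jog '[{"grip":1,"x":0,"y":0,"z":-10,"rx":0,"ry":0,"rz":0},{"grip":1,"x":0,"y":0,"z":-20,"rx":0,"ry":0,"rz":0},{"grip":1,"x":0,"y":0,"z":-30,"rx":0,"ry":0,"rz":0},{"grip":1,"x":35,"y":10,"z":-10,"rx":0,"ry":0,"rz":0},{"grip":1,"x":36,"y":10.5,"z":0,"rx":0,"ry":0,"rz":0},{"grip":1,"x":36,"y":10.5,"z":0,"rx":0,"ry":0,"rz":0},{"grip":1,"x":36,"y":10.5,"z":0,"rx":0,"ry":0,"rz":0},{"grip":1,"x":36,"y":10.5,"z":0,"rx":0,"ry":0,"rz":0}]' 40
python3 -m jog '[{"grip":1,"x":36,"y":10.5,"z":0,"rx":0,"ry":0,"rz":0},{"grip":1,"x":36,"y":10.5,"z":0,"rx":0,"ry":0,"rz":0},{"grip":1,"x":0,"y":0,"z":0,"rx":0,"ry":0,"rz":-7},{"grip":1,"x":0,"y":0,"z":0,"rx":0,"ry":0,"rz":-7},{"grip":1,"x":0,"y":0,"z":0,"rx":0,"ry":0,"rz":-7},{"grip":1,"x":0,"y":0,"z":0,"rx":0,"ry":0,"rz":-7},{"grip":1,"x":0,"y":0,"z":0,"rx":0,"ry":0,"rz":-7},{"grip":1,"x":0,"y":0,"z":0,"rx":0,"ry":0,"rz":-7}]' 40
python3 -m jog '[{"grip":1,"x":0,"y":0,"z":0,"rx":0,"ry":0,"rz":-7},{"grip":1,"x":0,"y":0,"z":0,"rx":0,"ry":0,"rz":-7},{"grip":1,"x":0,"y":0,"z":0,"rx":0,"ry":0,"rz":-7},{"grip":1,"x":0,"y":0,"z":0,"rx":0,"ry":0,"rz":-7},{"grip":1,"x":0,"y":0,"z":0,"rx":0,"ry":0,"rz":-7},{"grip":1,"x":0,"y":0,"z":0,"rx":0,"ry":0,"rz":-7},{"grip":1,"x":0,"y":0,"z":0,"rx":0,"ry":0,"rz":-1},{"grip":1,"x":0,"y":0,"z":0,"rx":0,"ry":0,"rz":0}]' 40
python3 - <<'E'
from h import *
go(.4805,.0378,.12,-2.1)
c=shot('wrist','pics/w4.png');d=shot('side','pics/s4.png')
go(.4805,.0378,.12,-2.1)
E
```

```text
time: 5.5
eef_pos: [0.4987, 0.1098, 0.287]
tcp_rot: [0.724, -0.689, -0.0, 0.0]
contact_force: [0.8, 0.1, -0.4]
opening: 0.143
time: 6.17
eef_pos: [0.4819, 0.0381, 0.2869]
tcp_rot: [0.924, -0.382, -0.0, 0.0]
contact_force: [0.6, 1.2, -0.7]
opening: 0.148
time: 6.83
eef_pos: [0.482, 0.0382, 0.2868]
tcp_rot: [1.0, -0.02, -0.0, -0.0]
contact_force: [-0.6, 0.6, -0.1]
opening: 0.145
t 6.83 grasp [0.4819 0.0382 0.1318] yaw -2.32 q6 -0.09 tilt [0.02 0.  ] F [-0.6  0.6 -0.1] op 0.145
 rz -0.2  shift after turn: x -1.4 y 0.5 z 11.8  dist 11.9
t 6.93 grasp [0.4821 0.0382 0.1318] yaw -2.34 q6 -0.09 tilt [0.01 0.  ] F [ 0.6 -0.5  0.9] op 0.149
 rz -0.2  shift after turn: x -1.5 y 0.4 z 11.8  dist 11.9
```

View pics/w4.png

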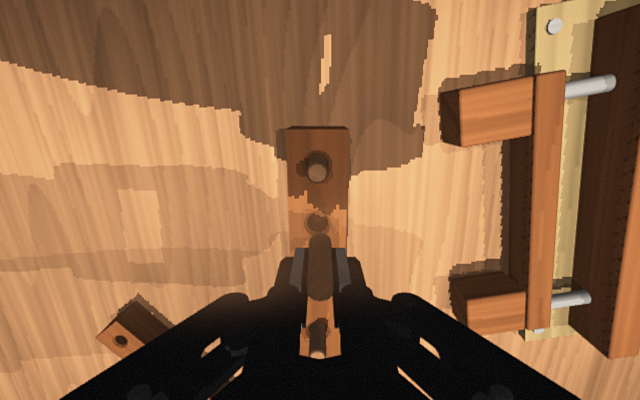

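View pics/s4.png

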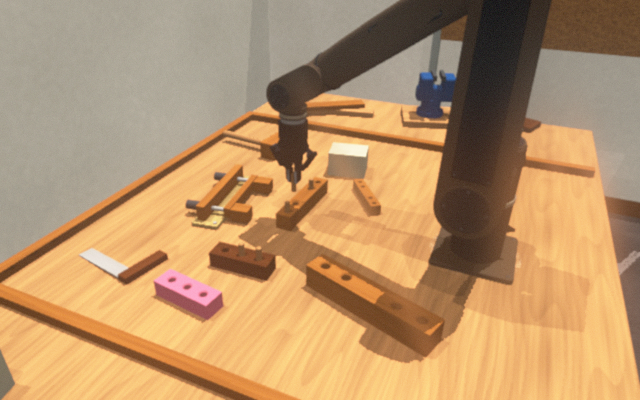

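```bash
python3 - <<'E'
from h import *
c=read_camera('wrist')
print('expect bottom',proj(c,[.482,.0382,.085]),'hole exp',proj(c,[.4805,.0378,.045]),'cam',-c['R'].T@c['t'])
i=cv2.imread('pics/w4.png')
a=i[120:330,270:370];cv2.imwrite('pics/c6.png',cv2.resize(a,None,fx=2.8,fy=2.8,interpolation=cv2.INTER_CUBIC))
a=cv2.imread('pics/s4.png')[150:240,260:350];cv2.imwrite('pics/c7.png',cv2.resize(a,None,fx=6,fy=6,interpolation=cv2.INTER_CUBIC))
E
```

```text
expect bottom [318.93348022 239.0428159 ] hole exp [317.09716558 217.79075005] cam [0.48554798 0.11558988 0.2562544 ]
```

View pics/c6.png

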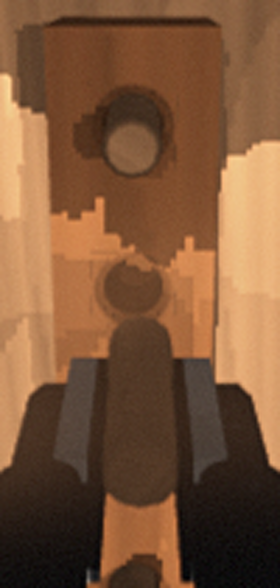

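View pics/c7.png

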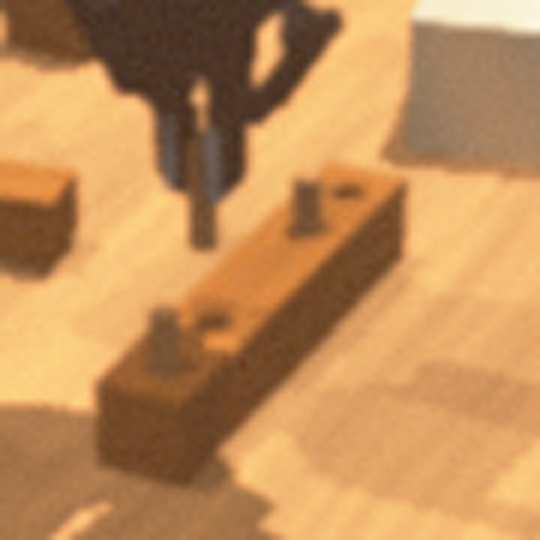

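```bash
python3 - <<'E'
from h import *
c=read_camera('wrist')
s=lambda u,v:(270+(u+.5)/2.8-.5,120+(v+.5)/2.8-.5)
print('front bottom edge exp',proj(c,[.482,.0452,.085]),'seen',s(143,318))
print('hole',ray(c,*s(133,286),.045),'hole top/bottom edges',ray(c,*s(133,250),.045),ray(c,*s(133,322),.045))
print('dowel x at front edge',ray(c,*s(143,318),.085), 'width l/r',ray(c,*s(108,335),.085),ray(c,*s(179,335),.085))
print('fitted top',ray(c,*s(132,149),.074))
L=ray(c,*s(46,180),.045),ray(c,*s(219,180),.045);print('rail sides',L, 'end',ray(c,*s(130,25),.045))
E
```

```text
front bottom edge exp [318.41401252 228.77184376] seen (320.75, 233.25)
hole [0.48046426 0.03451794 0.045     ] hole top/bottom edges [0.48090443 0.04487271 0.045     ] [0.48001139 0.02386448 0.045     ]
dowel x at front edge [0.48333994 0.04211472 0.085     ] width l/r [0.47528737 0.03827826 0.085     ] [0.49129591 0.03763683 0.085     ]
fitted top [0.48232902 0.07836569 0.074     ]
rail sides (array([0.45895058, 0.06510889, 0.045     ]), array([0.50424114, 0.0632974 , 0.045     ])) end [0.48265664 0.10357193 0.045     ]
```

```bash
python3 -m jog '[{"grip":1,"x":-3,"y":0.2,"z":5,"rx":0,"ry":0,"rz":0},{"grip":1,"x":0,"y":0,"z":12,"rx":0,"ry":0,"rz":0},{"grip":1,"x":0,"y":0,"z":11,"rx":0,"ry":0,"rz":0},{"grip":1,"x":0,"y":0,"z":6,"rx":0,"ry":0,"rz":0},{"grip":1,"x":0,"y":0,"z":0,"rx":0,"ry":0,"rz":0},{"grip":1,"x":0,"y":0,"z":0,"rx":0,"ry":0,"rz":0}]' 40
python3 - <<'E'
from h import *
go(.479,.0378,.069,-2.1)
c=shot('wrist','pics/w5.png');d=shot('side','pics/s5.png')
i=cv2.imread('pics/w5.png')
a=cv2.resize(i[120:330,260:380],None,fx=2.5,fy=2.5,interpolation=cv2.INTER_CUBIC)
b=cv2.resize(cv2.imread('pics/s5.png')[155:242,265:350],(500,525),interpolation=cv2.INTER_CUBIC)
cv2.imwrite('pics/c8.png',np.hstack([a,b]))
E
```

```text
time: 7.53
eef_pos: [0.479, 0.0381, 0.2521]
tcp_rot: [1.0, -0.019, -0.001, -0.0]
contact_force: [0.1, -0.7, -0.3]
opening: 0.144
t 7.53 grasp [0.4787 0.0381 0.0971] yaw -2.22 q6 -0.09 tilt [0.09 0.01] F [ 0.1 -0.7 -0.3] op 0.144
 rz -0.1  shift after turn: x 0.3 y 0.3 z 28.1  dist 28.1
```

View pics/c8.png

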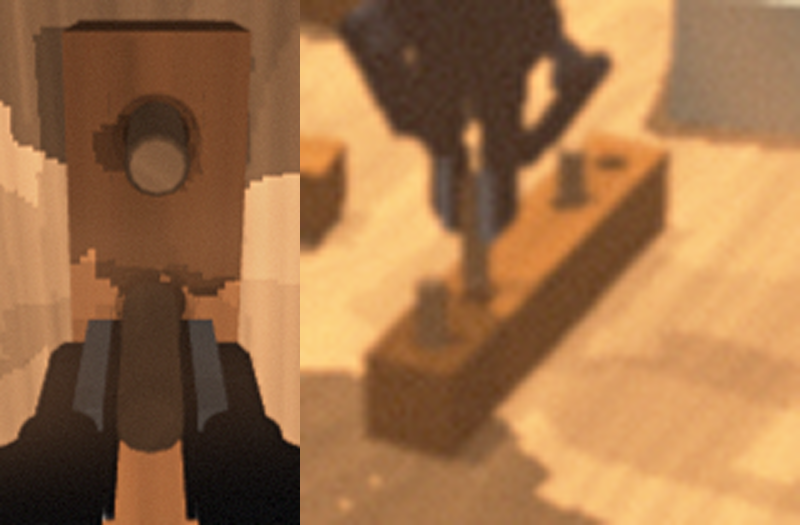

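```bash
python3 -m jog '[{"grip":1,"x":0.5,"y":0,"z":5,"rx":0,"ry":0,"rz":0},{"grip":1,"x":0,"y":0,"z":4,"rx":0,"ry":0,"rz":0},{"grip":1,"x":0,"y":0,"z":0,"rx":0,"ry":0,"rz":0}]' 40
python3 -m jog '[{"grip":1,"x":0,"y":0,"z":5,"rx":0,"ry":0,"rz":0},{"grip":1,"x":0,"y":0,"z":5,"rx":0,"ry":0,"rz":0},{"grip":1,"x":0,"y":0,"z":0,"rx":0,"ry":0,"rz":0}]' 40
```

```text
time: 7.88
eef_pos: [0.4797, 0.0378, 0.2434]
tcp_rot: [1.0, -0.019, -0.0, 0.0]
contact_force: [-0.1, -0.9, -1.4]
opening: 0.143
time: 8.13
eef_pos: [0.4794, 0.0379, 0.2327]
tcp_rot: [1.0, -0.019, -0.0, 0.0]
contact_force: [0.1, -0.9, -1.3]
opening: 0.148
```

```bash
python3 -m jog '[{"grip":1,"x":0,"y":0,"z":5,"rx":0,"ry":0,"rz":0},{"grip":1,"x":0,"y":0,"z":4,"rx":0,"ry":0,"rz":0},{"grip":1,"x":0,"y":0,"z":0,"rx":0,"ry":0,"rz":0}]' 40
python3 -m jog '[{"grip":1,"x":0,"y":0,"z":2,"rx":0,"ry":0,"rz":0},{"grip":1,"x":0,"y":0,"z":1,"rx":0,"ry":0,"rz":0},{"grip":1,"x":0,"y":0,"z":0,"rx":0,"ry":0,"rz":0}]' 40
python3 - <<'E'
from h import *
d=shot('side','pics/s6.png');d=shot('scene','pics/e6.png')
b=cv2.resize(cv2.imread('pics/s6.png')[155:242,265:350],(500,525),interpolation=cv2.INTER_CUBIC)
cv2.imwrite('pics/c9.png',b)
E
```

```text
time: 8.38
eef_pos: [0.4794, 0.0381, 0.2237]
tcp_rot: [1.0, -0.019, -0.001, -0.0]
contact_force: [0.3, -1.0, -1.1]
opening: 0.146
time: 8.63
eef_pos: [0.4799, 0.0381, 0.2222]
tcp_rot: [1.0, -0.019, -0.0, -0.0]
contact_force: [-0.8, -0.9, 4.2]
opening: 0.145
```

View pics/c9.png

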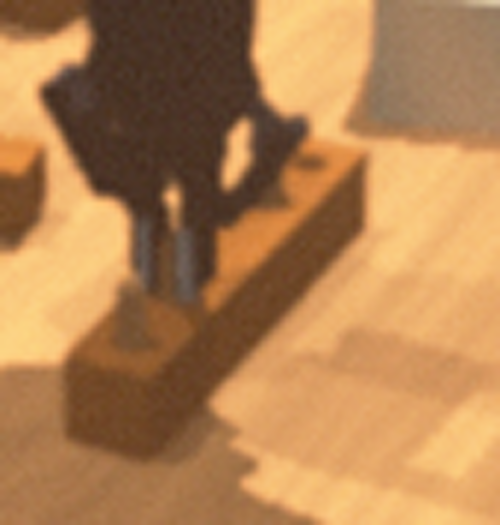

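The upward force at TCP z 0.222 shows the first dowel is home. Release, rise and look.

```bash
python3 -m jog '[{"grip":0.5,"x":0,"y":0,"z":0,"rx":0,"ry":0,"rz":0},{"grip":0.5,"x":0,"y":0,"z":0,"rx":0,"ry":0,"rz":0},{"grip":0.5,"x":0,"y":0,"z":0,"rx":0,"ry":0,"rz":0},{"grip":0.5,"x":0,"y":0,"z":-10,"rx":0,"ry":0,"rz":0},{"grip":0.5,"x":0,"y":0,"z":-25,"rx":0,"ry":0,"rz":0},{"grip":0.5,"x":0,"y":0,"z":-35,"rx":0,"ry":0,"rz":0},{"grip":0.5,"x":0,"y":0,"z":-25,"rx":0,"ry":0,"rz":0},{"grip":0.5,"x":0,"y":0,"z":0,"rx":0,"ry":0,"rz":7}]' 40
python3 -m jog '[{"grip":0.4,"x":0,"y":0,"z":0,"rx":0,"ry":0,"rz":7},{"grip":0.4,"x":0,"y":0,"z":0,"rx":0,"ry":0,"rz":7},{"grip":0.4,"x":0,"y":0,"z":0,"rx":0,"ry":0,"rz":7},{"grip":0.4,"x":0,"y":0,"z":0,"rx":0,"ry":0,"rz":7},{"grip":0.4,"x":0,"y":0,"z":0,"rx":0,"ry":0,"rz":7},{"grip":0.4,"x":0,"y":0,"z":0,"rx":0,"ry":0,"rz":7},{"grip":0.4,"x":0,"y":0,"z":0,"rx":0,"ry":0,"rz":7},{"grip":0.4,"x":0,"y":0,"z":0,"rx":0,"ry":0,"rz":7}]' 40
python3 -m jog '[{"grip":0.4,"x":0,"y":0,"z":0,"rx":0,"ry":0,"rz":7},{"grip":0.4,"x":0,"y":0,"z":0,"rx":0,"ry":0,"rz":7},{"grip":0.4,"x":0,"y":0,"z":0,"rx":0,"ry":0,"rz":7},{"grip":0.4,"x":0,"y":0,"z":0,"rx":0,"ry":0,"rz":0},{"grip":0.4,"x":0,"y":0,"z":0,"rx":0,"ry":0,"rz":0}]' 40
python3 - <<'E'
from h import *
go(.4983,.2905,.15,-87)
c=shot('wrist','pics/w7.png');d=shot('side','pics/s7.png')
b=cv2.resize(cv2.imread('pics/s7.png')[155:242,265:350],(500,525),interpolation=cv2.INTER_CUBIC)
cv2.imwrite('pics/c10.png',b)
E
```

```text
time: 9.4
eef_pos: [0.4816, 0.038, 0.3238]
tcp_rot: [0.997, -0.081, 0.006, 0.0]
contact_force: [1.5, -0.5, 0.7]
opening: 0.5
time: 10.07
eef_pos: [0.4796, 0.0382, 0.3173]
tcp_rot: [0.841, -0.541, 0.0, -0.0]
contact_force: [-1.4, 0.0, 0.1]
opening: 0.601
time: 10.48
eef_pos: [0.4796, 0.0381, 0.3171]
tcp_rot: [0.731, -0.682, 0.0, -0.0]
contact_force: [0.1, -0.7, -0.1]
opening: 0.604
t 10.48 grasp [0.4797 0.0381 0.1621] yaw -86.02 q6 1.37 tilt [0.01 0.03] F [ 0.1 -0.7 -0.1] op 0.604
 rz 1.0  shift after turn: x -251.0 y -31.8 z 12.2  dist 253.3
```

View pics/w7.png

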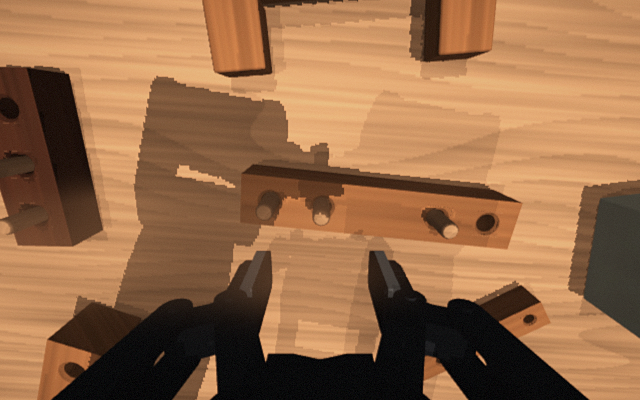

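View pics/c10.png

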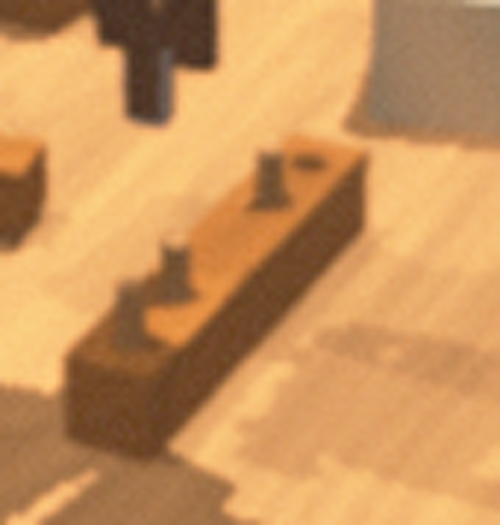

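The first dowel stands at the same height as its neighbours (c10 (176,265)). Only the -95 mm hole is still empty, at wrist (487,223). Next is the middle spare.

```bash
python3 -m jog '[{"grip":0.4,"x":-36,"y":-4.5,"z":0,"rx":0,"ry":0,"rz":1},{"grip":0.4,"x":-36,"y":-4.5,"z":0,"rx":0,"ry":0,"rz":0},{"grip":0.4,"x":-36,"y":-4.5,"z":0,"rx":0,"ry":0,"rz":0},{"grip":0.4,"x":-36,"y":-4.5,"z":0,"rx":0,"ry":0,"rz":0},{"grip":0.4,"x":-36,"y":-4.5,"z":0,"rx":0,"ry":0,"rz":0},{"grip":0.4,"x":-36,"y":-4.5,"z":0,"rx":0,"ry":0,"rz":0},{"grip":0.4,"x":-35,"y":-4.5,"z":0,"rx":0,"ry":0,"rz":0},{"grip":0.4,"x":0,"y":0,"z":25,"rx":0,"ry":0,"rz":0}]' 40
python3 -m jog '[{"grip":0.4,"x":0,"y":0,"z":25,"rx":0,"ry":0,"rz":0},{"grip":0.4,"x":0,"y":0,"z":15,"rx":0,"ry":0,"rz":0},{"grip":0.4,"x":0,"y":0,"z":0,"rx":0,"ry":0,"rz":0},{"grip":0.4,"x":0,"y":0,"z":0,"rx":0,"ry":0,"rz":0}]' 40
python3 - <<'E'
from h import *
go(.4983,.2905,.062,-87)
c=shot('wrist','pics/w8.png')
E
```

```text
time: 11.25
eef_pos: [0.5, 0.2959, 0.2975]
tcp_rot: [0.726, -0.687, 0.002, -0.007]
contact_force: [1.1, 0.0, 1.2]
opening: 0.601
time: 11.58
eef_pos: [0.498, 0.2903, 0.2509]
tcp_rot: [0.725, -0.689, -0.001, 0.001]
contact_force: [-0.6, -0.2, -0.3]
opening: 0.595
t 11.58 grasp [0.4976 0.2902 0.0959] yaw -87.13 q6 1.87 tilt [-0.04 -0.13] F [-0.6 -0.2 -0.3] op 0.595
 rz -0.1  shift after turn: x -0.3 y -0.8 z 33.9  dist 33.9
```

View pics/w8.png

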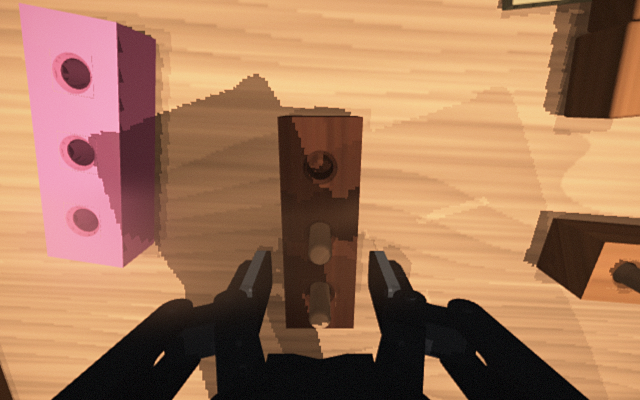

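The dowels lie on the column midway between the pads (319 against 320), and the far hole (319,165) is empty. Lower 34 mm and grip.

```bash
python3 -m jog '[{"grip":0.4,"x":-0.3,"y":-0.8,"z":15,"rx":0,"ry":0,"rz":0},{"grip":0.4,"x":0,"y":0,"z":12,"rx":0,"ry":0,"rz":0},{"grip":0.4,"x":0,"y":0,"z":6.5,"rx":0,"ry":0,"rz":0},{"grip":0.4,"x":0,"y":0,"z":0,"rx":0,"ry":0,"rz":0},{"grip":1,"x":0,"y":0,"z":0,"rx":0,"ry":0,"rz":0},{"grip":1,"x":0,"y":0,"z":0,"rx":0,"ry":0,"rz":0},{"grip":1,"x":0,"y":0,"z":0,"rx":0,"ry":0,"rz":0},{"grip":1,"x":0,"y":0,"z":0,"rx":0,"ry":0,"rz":0}]' 40
python3 -m jog '[{"grip":1,"x":0,"y":0,"z":0,"rx":0,"ry":0,"rz":0},{"grip":1,"x":0,"y":0,"z":0,"rx":0,"ry":0,"rz":0},{"grip":1,"x":0,"y":0,"z":0,"rx":0,"ry":0,"rz":0},{"grip":1,"x":0,"y":0,"z":0,"rx":0,"ry":0,"rz":0}]' 40
python3 - <<'E'
from h import *
# first dowel home at grasp (.4797,.0381,.067); other hole is -145 mm along the rail
a=np.radians(-2.1)
h=np.array([.4797,.0381])-.145*np.array([-np.sin(a),np.cos(a)]);print(h)
go(h[0],h[1],.13,-87)
go(h[0],h[1],.13,-2.1)
E
```

```text
time: 12.3
eef_pos: [0.4994, 0.2908, 0.2191]
tcp_rot: [0.724, -0.69, 0.0, -0.001]
contact_force: [0.3, -0.2, 1.8]
opening: 0.142
time: 12.63
eef_pos: [0.4995, 0.2909, 0.2191]
tcp_rot: [0.724, -0.69, 0.0, -0.001]
contact_force: [-0.2, 0.2, 4.8]
opening: 0.146
[ 0.47438666 -0.10680262]
t 12.63 grasp [0.4997 0.2909 0.0641] yaw -87.2 q6 1.87 tilt [0.03 0.09] F [-0.2  0.2  4.8] op 0.146
 rz -0.2  shift after turn: x 395.8 y 46.0 z -66.1  dist 404.0
t 12.63 grasp [0.4997 0.2909 0.0641] yaw -87.2 q6 1.87 tilt [0.03 0.09] F [-0.2  0.2  4.8] op 0.146
 rz -85.1  shift after turn: x -10.6 y 398.4 z -66.1  dist 404.0
```

```bash
python3 -m jog '[{"grip":1,"x":0,"y":0,"z":-12,"rx":0,"ry":0,"rz":0},{"grip":1,"x":0,"y":0,"z":-28,"rx":0,"ry":0,"rz":0},{"grip":1,"x":0,"y":0,"z":-30,"rx":0,"ry":0,"rz":0},{"grip":1,"x":36,"y":4.2,"z":0,"rx":0,"ry":0,"rz":0},{"grip":1,"x":36,"y":4.2,"z":0,"rx":0,"ry":0,"rz":0},{"grip":1,"x":36,"y":4.2,"z":0,"rx":0,"ry":0,"rz":0},{"grip":1,"x":36,"y":4.2,"z":0,"rx":0,"ry":0,"rz":0},{"grip":1,"x":36,"y":4.2,"z":0,"rx":0,"ry":0,"rz":0}]' 40
python3 -m jog '[{"grip":1,"x":36,"y":4.2,"z":0,"rx":0,"ry":0,"rz":0},{"grip":1,"x":36,"y":4.2,"z":0,"rx":0,"ry":0,"rz":0},{"grip":1,"x":36,"y":4.2,"z":0,"rx":0,"ry":0,"rz":0},{"grip":1,"x":36,"y":4.2,"z":0,"rx":0,"ry":0,"rz":0},{"grip":1,"x":36,"y":4.2,"z":0,"rx":0,"ry":0,"rz":0},{"grip":1,"x":36,"y":4.2,"z":0,"rx":0,"ry":0,"rz":0},{"grip":1,"x":0,"y":0,"z":0,"rx":0,"ry":0,"rz":-7.1},{"grip":1,"x":0,"y":0,"z":0,"rx":0,"ry":0,"rz":-7.1}]' 40
python3 -m jog '[{"grip":1,"x":0,"y":0,"z":0,"rx":0,"ry":0,"rz":-7.1},{"grip":1,"x":0,"y":0,"z":0,"rx":0,"ry":0,"rz":-7.1},{"grip":1,"x":0,"y":0,"z":0,"rx":0,"ry":0,"rz":-7.1},{"grip":1,"x":0,"y":0,"z":0,"rx":0,"ry":0,"rz":-7.1},{"grip":1,"x":0,"y":0,"z":0,"rx":0,"ry":0,"rz":-7.1},{"grip":1,"x":0,"y":0,"z":0,"rx":0,"ry":0,"rz":-7.1},{"grip":1,"x":0,"y":0,"z":0,"rx":0,"ry":0,"rz":-7.1},{"grip":1,"x":0,"y":0,"z":0,"rx":0,"ry":0,"rz":-7.1}]' 40
python3 -m jog '[{"grip":1,"x":0,"y":0,"z":0,"rx":0,"ry":0,"rz":-7.1},{"grip":1,"x":0,"y":0,"z":0,"rx":0,"ry":0,"rz":-7.1},{"grip":1,"x":0,"y":0,"z":0,"rx":0,"ry":0,"rz":0},{"grip":1,"x":0,"y":0,"z":0,"rx":0,"ry":0,"rz":0}]' 40
python3 - <<'E'
from h import *
go(.4744,-.1068,.113,-2.1)
E
```

```text
time: 13.3
eef_pos: [0.486, 0.1085, 0.2885]
tcp_rot: [0.724, -0.689, -0.0, 0.0]
contact_force: [-0.2, -0.2, -0.8]
opening: 0.145
time: 13.97
eef_pos: [0.4718, -0.1092, 0.2885]
tcp_rot: [0.804, -0.594, -0.0, 0.0]
contact_force: [0.5, -0.3, -0.8]
opening: 0.147
time: 14.63
eef_pos: [0.4719, -0.1069, 0.2883]
tcp_rot: [0.99, -0.138, -0.001, -0.0]
contact_force: [0.1, 0.2, -0.4]
opening: 0.142
time: 14.97
eef_pos: [0.472, -0.107, 0.2883]
tcp_rot: [1.0, -0.019, -0.0, -0.0]
contact_force: [0.5, -1.0, 0.5]
opening: 0.144
t 14.97 grasp [ 0.4719 -0.107   0.1333] yaw -2.18 q6 -0.39 tilt [0.03 0.01] F [ 0.5 -1.   0.5] op 0.144
 rz -0.1  shift after turn: x 2.5 y -0.2 z 20.3  dist 20.4
```

Correct x by 2.5 mm, descend about 33 mm so the dowel's bottom is at about z 0.051, and look.

```bash
python3 -m jog '[{"grip":1,"x":2.5,"y":0,"z":10,"rx":0,"ry":0,"rz":0},{"grip":1,"x":0,"y":0,"z":15,"rx":0,"ry":0,"rz":0},{"grip":1,"x":0,"y":0,"z":6,"rx":0,"ry":0,"rz":0},{"grip":1,"x":0,"y":0,"z":0,"rx":0,"ry":0,"rz":0},{"grip":1,"x":0,"y":0,"z":0,"rx":0,"ry":0,"rz":0}]' 40
python3 - <<'E'
from h import *
go(.4744,-.1068,.069,-2.1)
c=shot('wrist','pics/w9.png');d=shot('side','pics/s9.png')
i=cv2.imread('pics/w9.png')
a=cv2.resize(i[120:330,260:380],None,fx=2.5,fy=2.5,interpolation=cv2.INTER_CUBIC)
b=cv2.resize(cv2.imread('pics/s9.png')[135:222,265:350],(500,525),interpolation=cv2.INTER_CUBIC)
cv2.imwrite('pics/c11.png',np.hstack([a,b]))
E
```

```text
time: 15.38
eef_pos: [0.4746, -0.1071, 0.2565]
tcp_rot: [1.0, -0.018, -0.001, -0.0]
contact_force: [0.7, -0.1, 0.3]
opening: 0.145
t 15.38 grasp [ 0.4743 -0.107   0.1015] yaw -2.05 q6 -0.4 tilt [0.1  0.04] F [ 0.7 -0.1  0.3] op 0.145
 rz 0.0  shift after turn: x 0.1 y -0.2 z 32.5  dist 32.5
```

View pics/c11.png

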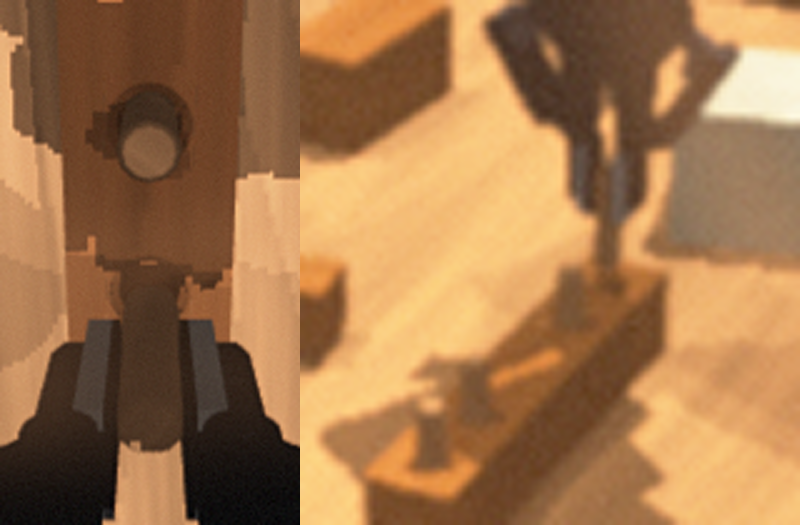

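```bash
python3 -m jog '[{"grip":1,"x":-0.5,"y":0,"z":5,"rx":0,"ry":0,"rz":0},{"grip":1,"x":0,"y":0,"z":5,"rx":0,"ry":0,"rz":0},{"grip":1,"x":0,"y":0,"z":0,"rx":0,"ry":0,"rz":0}]' 40
python3 -m jog '[{"grip":1,"x":0,"y":0,"z":5,"rx":0,"ry":0,"rz":0},{"grip":1,"x":0,"y":0,"z":5,"rx":0,"ry":0,"rz":0},{"grip":1,"x":0,"y":0,"z":0,"rx":0,"ry":0,"rz":0}]' 40
```

```text
time: 15.73
eef_pos: [0.4738, -0.107, 0.2463]
tcp_rot: [1.0, -0.018, -0.001, -0.0]
contact_force: [-1.3, 0.3, 0.1]
opening: 0.142
time: 15.98
eef_pos: [0.4738, -0.107, 0.236]
tcp_rot: [1.0, -0.018, -0.001, -0.0]
contact_force: [-0.1, -0.2, -0.1]
opening: 0.141
```

```bash
python3 -m jog '[{"grip":1,"x":0,"y":0,"z":5,"rx":0,"ry":0,"rz":0},{"grip":1,"x":0,"y":0,"z":4,"rx":0,"ry":0,"rz":0},{"grip":1,"x":0,"y":0,"z":0,"rx":0,"ry":0,"rz":0}]' 40
python3 -m jog '[{"grip":1,"x":0,"y":0,"z":2,"rx":0,"ry":0,"rz":0},{"grip":1,"x":0,"y":0,"z":1.5,"rx":0,"ry":0,"rz":0},{"grip":1,"x":0,"y":0,"z":0,"rx":0,"ry":0,"rz":0}]' 40
```

```text
time: 16.23
eef_pos: [0.4739, -0.107, 0.2272]
tcp_rot: [1.0, -0.017, -0.001, -0.0]
contact_force: [0.2, -0.1, -0.8]
opening: 0.146
time: 16.48
eef_pos: [0.4742, -0.1072, 0.2245]
tcp_rot: [1.0, -0.017, -0.0, -0.0]
contact_force: [-0.3, 0.2, -1.0]
opening: 0.143
```

```bash
python3 -m jog '[{"grip":1,"x":0,"y":0,"z":1.5,"rx":0,"ry":0,"rz":0},{"grip":1,"x":0,"y":0,"z":0,"rx":0,"ry":0,"rz":0}]' 40
python3 -m jog '[{"grip":0.5,"x":0,"y":0,"z":0,"rx":0,"ry":0,"rz":0},{"grip":0.5,"x":0,"y":0,"z":0,"rx":0,"ry":0,"rz":0},{"grip":0.5,"x":0,"y":0,"z":0,"rx":0,"ry":0,"rz":0},{"grip":0.5,"x":0,"y":0,"z":-10,"rx":0,"ry":0,"rz":0},{"grip":0.3,"x":0,"y":0,"z":-25,"rx":0,"ry":0,"rz":0},{"grip":0.2,"x":0,"y":0,"z":-35,"rx":0,"ry":0,"rz":0},{"grip":0.1,"x":0,"y":0,"z":-30,"rx":0,"ry":0,"rz":0},{"grip":0,"x":0,"y":0,"z":0,"rx":0,"ry":0,"rz":0}]' 40
python3 - <<'E'
from h import *
go(.4771,-.0118,.16,-2.1)
E
```

```text
time: 16.65
eef_pos: [0.4746, -0.1073, 0.2241]
tcp_rot: [1.0, -0.017, -0.0, 0.0]
contact_force: [-1.5, 1.2, 3.9]
opening: 0.148
time: 17.32
eef_pos: [0.4762, -0.108, 0.331]
tcp_rot: [1.0, -0.017, 0.006, 0.003]
contact_force: [0.8, 0.5, 2.0]
opening: 0.996
t 17.32 grasp [ 0.4781 -0.1088  0.176 ] yaw -1.99 q6 -0.4 tilt [-0.72 -0.3 ] F [0.8 0.5 2. ] op 0.996
 rz 0.1  shift after turn: x -4.8 y -97.0 z 15.4  dist 98.4
```

```bash
python3 -m jog '[{"grip":0,"x":5,"y":-25,"z":-10,"rx":0,"ry":0,"rz":0},{"grip":0,"x":20,"y":-25,"z":-30,"rx":0,"ry":0,"rz":0},{"grip":0,"x":20,"y":-10,"z":-30,"rx":0,"ry":0,"rz":0},{"grip":0,"x":0,"y":0,"z":-20,"rx":0,"ry":0,"rz":0},{"grip":0,"x":0,"y":0,"z":0,"rx":0,"ry":0,"rz":0},{"grip":0,"x":0,"y":0,"z":0,"rx":0,"ry":0,"rz":0}]' 40
python3 - <<'E'
from h import *
go(.4771,-.0118,.16,-2.1)
c=shot('wrist','pics/w10.png');
np.savez('w10.npz',**c)
d=shot('side','pics/s10.png')
b=cv2.resize(cv2.imread('pics/s10.png')[145:232,265:350],(500,525),interpolation=cv2.INTER_CUBIC)
cv2.imwrite('pics/c12.png',b)
E
```

```text
time: 17.82
eef_pos: [0.5205, -0.0498, 0.4133]
tcp_rot: [1.0, -0.017, 0.001, 0.0]
contact_force: [0.0, -0.1, -2.2]
opening: 1.002
t 17.82 grasp [ 0.5209 -0.0499  0.2583] yaw -1.97 q6 -0.26 tilt [-0.17 -0.05] F [ 0.  -0.1 -2.2] op 1.002
 rz 0.1  shift after turn: x -45.5 y -36.6 z 98.1  dist 114.2
```

View pics/w10.png

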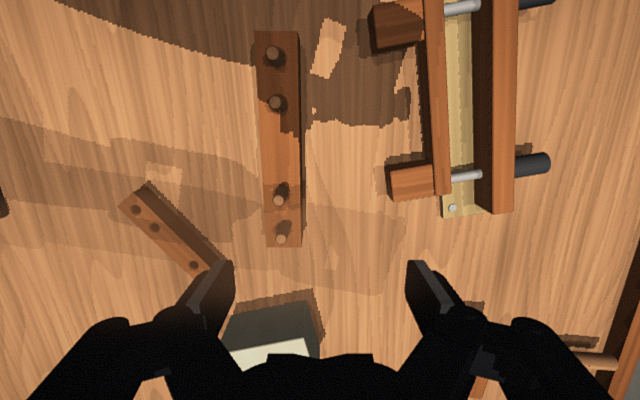

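View pics/c12.png

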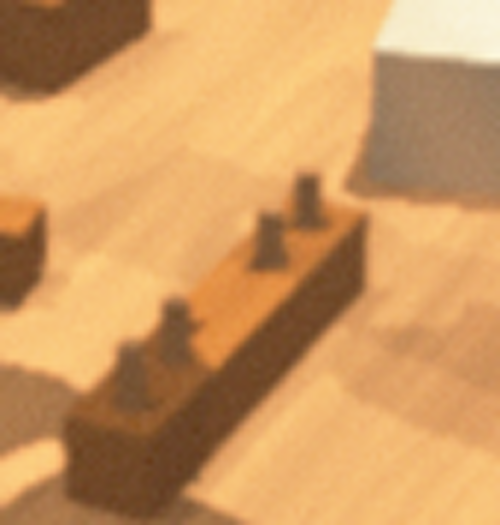

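All four dowels stand at the same height. Now I'll measure the pad faces and rail edges in w10.

```bash
python3 - <<'E'
import cv2
i=cv2.imread('pics/w10.png')
cv2.imwrite('pics/c13.png',cv2.resize(i[0:225,360:520],None,fx=2.6,fy=2.6,interpolation=cv2.INTER_CUBIC))
cv2.imwrite('pics/c14.png',cv2.resize(i[20:260,240:320],None,fx=2.4,fy=2.4,interpolation=cv2.INTER_CUBIC))
E
```

```text
(no output)
```

View pics/c13.png

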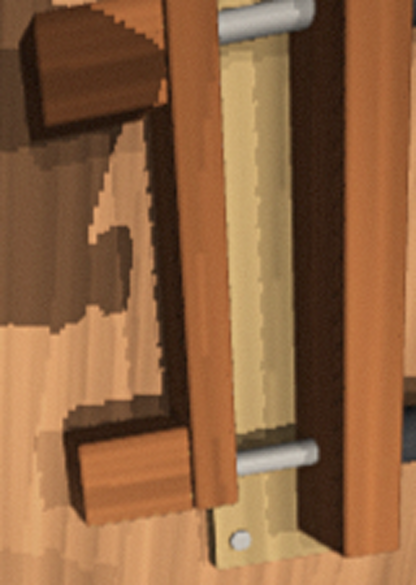

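View pics/c14.png

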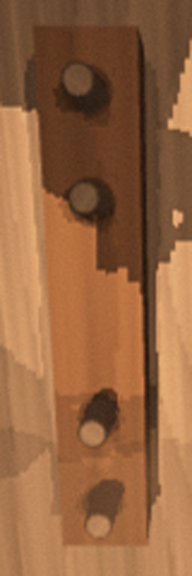

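```bash
python3 - <<'E'
from h import *
c=dict(np.load('w10.npz'))
f=lambda L,k,x0,y0,z:np.array([ray(c,x0+(u+.5)/k-.5,y0+(v+.5)/k-.5,z) for u,v in L])
P=f([(36,35),(46,128),(78,445),(88,524)],2.6,360,0,.042);print('pads',P.round(4))
ang=lambda a,b:np.degrees(np.arctan2(-(b-a)[0],(b-a)[1]))
print('stop yaw',ang(P[3],P[1]),ang(P[2],P[1]),'back edges')
B=f([(180,130),(236,500)],2.6,360,0,.045);
B2=f([(218,100),(237,480)],2.6,360,0,.045);print('bar',B2.round(4),ang(B2[1],B2[0]))
B3=f([(344,50),(344,553)],2.6,360,0,.05);print('blk',ang(B3[1],B3[0]))
T=f([(78,80),(84,198),(92,433),(98,526)],2.4,240,20,.074);print('tops',T.round(4),ang(T[3],T[0]),np.linalg.norm(T[3]-T[0]),T.mean(0))
Rc=f([(33,30),(134,30),(65,545),(148,543)],2.4,240,20,.045);print('rail',Rc.round(4),Rc.mean(0),ang(Rc[3],Rc[1]),ang(Rc[2],Rc[0]))
E
```

```text
pads [[ 0.5817  0.118   0.042 ]
 [ 0.5864  0.0857  0.042 ]
 [ 0.6041 -0.0428  0.042 ]
 [ 0.6102 -0.0802  0.042 ]]
stop yaw 8.15689925252723 7.839991288689739 back edges
bar [[ 0.6528  0.0928  0.045 ]
 [ 0.6759 -0.0608  0.045 ]] 8.535515698673459
blk 8.206444023231956
tops [[ 0.4816  0.08    0.074 ]
 [ 0.4805  0.0364  0.074 ]
 [ 0.476  -0.0644  0.074 ]
 [ 0.4753 -0.1105  0.074 ]] -1.9089487498799003 0.1906219926696773 [ 0.47835305 -0.01463177  0.074     ]
rail [[ 0.4604  0.1045  0.045 ]
 [ 0.5028  0.1031  0.045 ]
 [ 0.4527 -0.1337  0.045 ]
 [ 0.4962 -0.1341  0.045 ]] [ 0.47801784 -0.01505039  0.045     ] -1.6052584316385186 -1.8463930194642417
```

```bash
python3 - <<'E'
from h import *
go(.4778,-.012,.1,-1.9)
go(.4778,-.012,.032,-1.9)
E
```

```text
t 17.92 grasp [ 0.5193 -0.0499  0.2553] yaw -2.02 q6 -0.26 tilt [0.14 0.03] F [-0.3  0.1 -0.7] op 0.996
 rz -0.1  shift after turn: x -42.3 y -36.4 z 155.4  dist 165.1
t 17.92 grasp [ 0.5193 -0.0499  0.2553] yaw -2.02 q6 -0.26 tilt [0.14 0.03] F [-0.3  0.1 -0.7] op 0.996
 rz -0.1  shift after turn: x -42.1 y -36.4 z 223.4  dist 230.2
```

```bash
python3 -m jog '[{"grip":0,"x":-14,"y":-12,"z":30,"rx":0,"ry":0,"rz":0},{"grip":0,"x":-14,"y":-12,"z":30,"rx":0,"ry":0,"rz":0},{"grip":0,"x":-14.2,"y":-12.4,"z":30,"rx":0,"ry":0,"rz":0},{"grip":0,"x":0,"y":0,"z":30,"rx":0,"ry":0,"rz":0},{"grip":0,"x":0,"y":0,"z":30,"rx":0,"ry":0,"rz":0},{"grip":0,"x":0,"y":0,"z":5,"rx":0,"ry":0,"rz":0},{"grip":0,"x":0,"y":0,"z":0,"rx":0,"ry":0,"rz":0},{"grip":0,"x":0,"y":0,"z":0,"rx":0,"ry":0,"rz":0}]' 60
python3 - <<'E'
from h import *
go(.4778,-.012,.032,-1.9)
c=shot('wrist','pics/w11.png')
E
```

```text
time: 18.58
eef_pos: [0.4794, -0.0125, 0.2569]
tcp_rot: [1.0, -0.018, -0.0, -0.0]
contact_force: [0.4, 0.9, 1.1]
opening: 0.999
t 18.58 grasp [ 0.4793 -0.0125  0.1019] yaw -2.04 q6 -0.2 tilt [0.04 0.01] F [0.4 0.9 1.1] op 0.999
 rz -0.1  shift after turn: x -1.5 y -0.4 z 69.9  dist 69.9
```

View pics/w11.png

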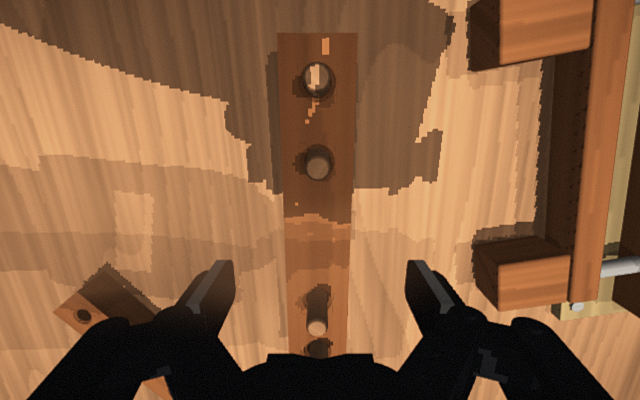

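The rail (285–352) is midway between the open fingers (233–407), with the plain middle under the pads. Lower and grip.

```bash
python3 -m jog '[{"grip":0,"x":-1.5,"y":-0.4,"z":20,"rx":0,"ry":0,"rz":0},{"grip":0,"x":0,"y":0,"z":20,"rx":0,"ry":0,"rz":0},{"grip":0,"x":0,"y":0,"z":18,"rx":0,"ry":0,"rz":0},{"grip":0,"x":0,"y":0,"z":11,"rx":0,"ry":0,"rz":0},{"grip":0,"x":0,"y":0,"z":0,"rx":0,"ry":0,"rz":0},{"grip":0,"x":0,"y":0,"z":0,"rx":0,"ry":0,"rz":0}]' 60
python3 -m jog '[{"grip":1,"x":0,"y":0,"z":0,"rx":0,"ry":0,"rz":0},{"grip":1,"x":0,"y":0,"z":0,"rx":0,"ry":0,"rz":0},{"grip":1,"x":0,"y":0,"z":0,"rx":0,"ry":0,"rz":0},{"grip":1,"x":0,"y":0,"z":0,"rx":0,"ry":0,"rz":0},{"grip":1,"x":0,"y":0,"z":0,"rx":0,"ry":0,"rz":0},{"grip":1,"x":0,"y":0,"z":0,"rx":0,"ry":0,"rz":0},{"grip":1,"x":0,"y":0,"z":0,"rx":0,"ry":0,"rz":0},{"grip":1,"x":0,"y":0,"z":0,"rx":0,"ry":0,"rz":0}]' 60
python3 - <<'E'
from h import *
c=shot('side','pics/s12.png');cv2.imwrite('pics/c15.png',cv2.resize(c['frame'][120:242,200:350,::-1],(750,600),interpolation=cv2.INTER_CUBIC))
go(.4778,-.012,.032,-1.9)
go(.5727-.012*.99,.0215-.012*.143,.032,8.2)
E
```

```text
time: 19.13
eef_pos: [0.4785, -0.0119, 0.1886]
tcp_rot: [1.0, -0.018, 0.001, 0.0]
contact_force: [0.2, -0.3, 0.1]
opening: 0.997
time: 19.8
eef_pos: [0.4786, -0.0119, 0.1889]
tcp_rot: [1.0, -0.017, 0.001, 0.0]
contact_force: [-1.4, -0.1, 6.5]
opening: 0.499
t 19.85 grasp [ 0.4788 -0.0119  0.0339] yaw -2.0 q6 -0.2 tilt [-0.1  -0.02] F [-0.4  0.5  6.7] op 0.504
 rz -0.1  shift after turn: x -1.0 y 0.1 z 1.9  dist 2.2
t 19.85 grasp [ 0.4788 -0.0119  0.0339] yaw -2.0 q6 -0.2 tilt [-0.1  -0.02] F [-0.4  0.5  6.7] op 0.504
 rz -10.2  shift after turn: x 85.7 y -19.7 z 2.0  dist 87.9
```

View pics/c15.png

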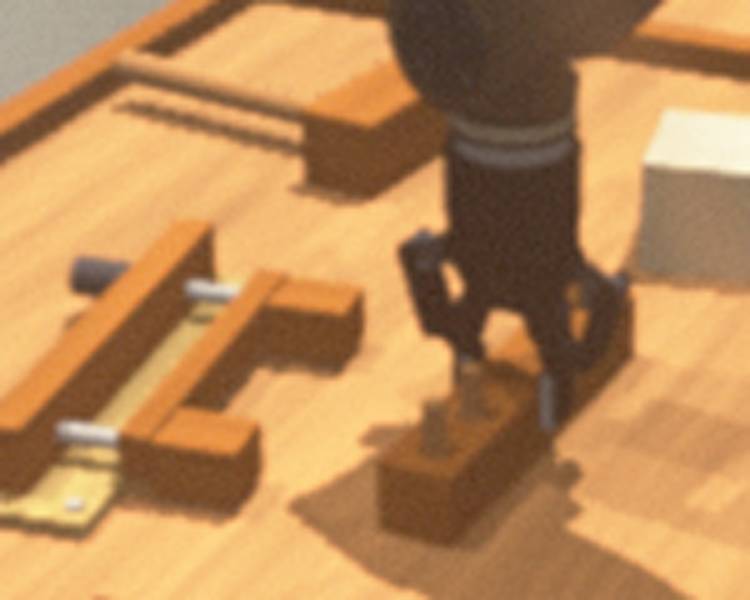

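```bash
python3 -m jog '[{"grip":1,"x":0,"y":0,"z":-1,"rx":0,"ry":0,"rz":0},{"grip":1,"x":0,"y":0,"z":0,"rx":0,"ry":0,"rz":-2.5},{"grip":1,"x":0,"y":0,"z":0,"rx":0,"ry":0,"rz":-2.5},{"grip":1,"x":0,"y":0,"z":0,"rx":0,"ry":0,"rz":-2.5},{"grip":1,"x":0,"y":0,"z":0,"rx":0,"ry":0,"rz":-2.6},{"grip":1,"x":0,"y":0,"z":0,"rx":0,"ry":0,"rz":0},{"grip":1,"x":0,"y":0,"z":0,"rx":0,"ry":0,"rz":0}]' 60
python3 -m jog '[{"grip":1,"x":10,"y":-2.5,"z":0,"rx":0,"ry":0,"rz":0},{"grip":1,"x":12,"y":-3,"z":0,"rx":0,"ry":0,"rz":0},{"grip":1,"x":12,"y":-3,"z":0,"rx":0,"ry":0,"rz":0},{"grip":1,"x":12,"y":-3,"z":0,"rx":0,"ry":0,"rz":0},{"grip":1,"x":12,"y":-3,"z":0,"rx":0,"ry":0,"rz":0},{"grip":1,"x":12,"y":-3,"z":0,"rx":0,"ry":0,"rz":0},{"grip":1,"x":0,"y":0,"z":0,"rx":0,"ry":0,"rz":0},{"grip":1,"x":0,"y":0,"z":0,"rx":0,"ry":0,"rz":0}]' 60
python3 - <<'E'
from h import *
go(.5727-.012*.99,.0215-.012*.143,.032,8.2)
c=shot('wrist','pics/w13.png');np.savez('w13.npz',**c)
c=shot('side','pics/s13.png');cv2.imwrite('pics/c16.png',cv2.resize(c['frame'][120:242,180:330,::-1],(750,600),interpolation=cv2.INTER_CUBIC))
E
```

```text
time: 20.43
eef_pos: [0.478, -0.0117, 0.1889]
tcp_rot: [0.998, 0.071, 0.0, 0.0]
contact_force: [0.4, 0.0, 1.5]
opening: 0.504
time: 21.1
eef_pos: [0.5454, 0.0156, 0.189]
tcp_rot: [0.998, 0.07, 0.001, 0.0]
contact_force: [2.4, -0.1, -1.5]
opening: 0.504
t 21.1 grasp [0.5459 0.0156 0.034 ] yaw 8.06 q6 -0.3 tilt [-0.16 -0.02] F [ 2.4 -0.1 -1.5] op 0.504
 rz -0.1  shift after turn: x 15.4 y -2.0 z 2.0  dist 15.7
```

View pics/w13.png

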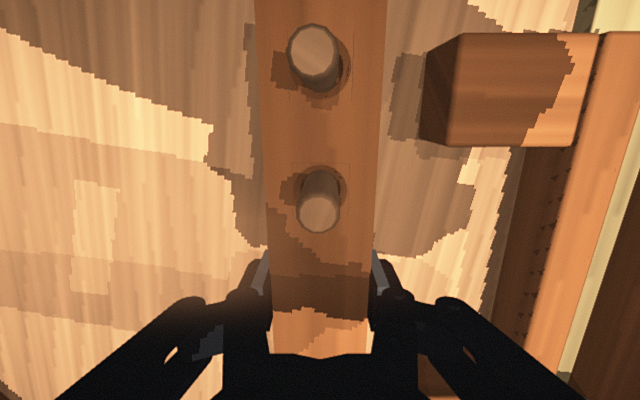

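View pics/c16.png

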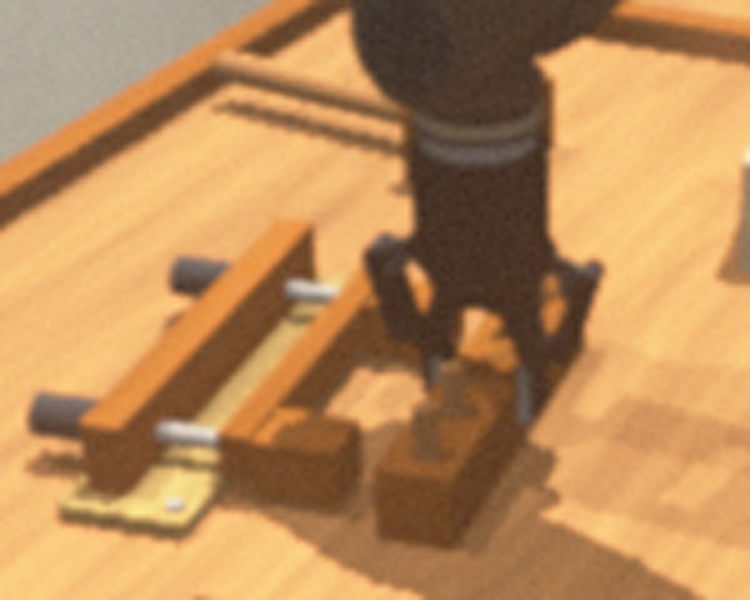

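```bash
python3 - <<'E'
from h import *
c=dict(np.load('w13.npz'))
i=c['frame'][:,:,::-1]
a=i[0:330,230:610].copy();cv2.imwrite('pics/c17.png',cv2.resize(a,None,fx=1.8,fy=1.8,interpolation=cv2.INTER_CUBIC))
E
```

```text
(no output)
```

View pics/c17.png

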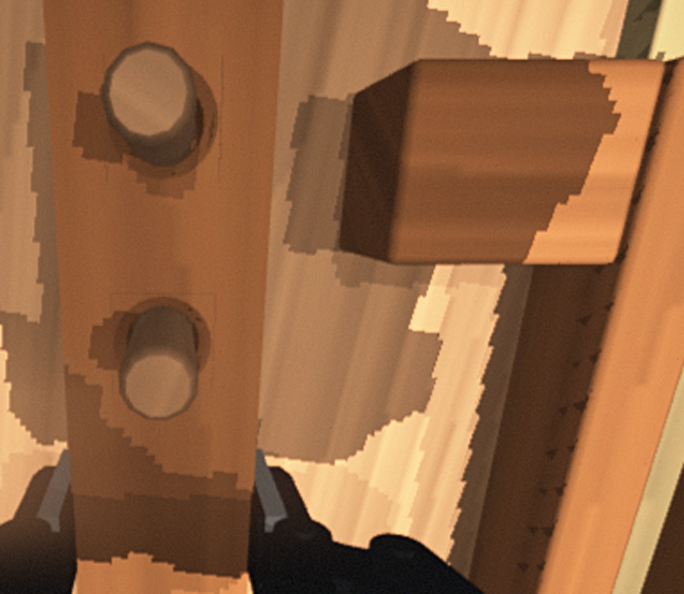

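Crop c17 shows the rail's front top edge from (283,0) to (260,430), its left edge from (44,0) to (66,430), and the pad's front top edge from (414,60) to (390,262). The dowel tops are at (150,90) and (158,382).

```bash
python3 - <<'E'
from h import *
c=dict(np.load('w13.npz'))
f=lambda L,z:np.array([ray(c,230+(u+.5)/1.8-.5,(v+.5)/1.8-.5,z) for u,v in L])
ang=lambda a,b:np.degrees(np.arctan2(-(b-a)[0],(b-a)[1]))
F=f([(283,0),(260,430)],.045);L=f([(44,0),(66,430)],.045);P=f([(414,60),(390,262)],.042);T=f([(150,90),(158,382)],.074)
print(F.round(4),L.round(4),P.round(4),T.round(4))
print('rail',ang(F[1],F[0]),ang(L[1],L[0]),'tops',ang(T[1],T[0]),np.linalg.norm(T[0]-T[1]),'pad',ang(P[1],P[0]))
a=np.radians(8.2);u=np.array([np.cos(a),np.sin(a)]);v=np.array([-u[1],u[0]])
print('gap',P[:,:2]@u-(F[:,:2]@u).mean(), 'pad v',P[:,:2]@v,'tops v',T[:,:2]@v,'rail mid u',((F+L)[:,:2]/2)@u)
s=get_state();R=Ro.from_quat(s['tcp_rot']).as_matrix();g=s['eef_pos']+.155*R[:,2];print('grasp u,v',g[:2]@u,g[:2]@v,g)
E
```

```text
[[0.5522 0.1298 0.045 ]
 [0.5649 0.0449 0.045 ]] [[0.5089 0.1236 0.045 ]
 [0.5203 0.0386 0.045 ]] [[0.58   0.1246 0.042 ]
 [0.5858 0.0864 0.042 ]] [[0.5313 0.1067 0.074 ]
 [0.5385 0.0633 0.074 ]]
rail 8.513266034483795 7.621290649239379 tops 9.446291975601724 0.04406815353409406 pad 8.706381514019316
gap [0.02645933 0.02680075] pad v [0.04061272 0.00198334] tops v [ 0.02986615 -0.01419158] rail mid u [0.54322869 0.5430304 ]
grasp u,v 0.5418718478888488 -0.062424129376424886 [0.54523536 0.01550068 0.03395184]
```

```bash
python3 -m jog '[{"grip":1,"x":8,"y":-1.3,"z":0,"rx":0,"ry":0,"rz":-0.2},{"grip":1,"x":8,"y":0,"z":0,"rx":0,"ry":0,"rz":0},{"grip":1,"x":5,"y":0,"z":0,"rx":0,"ry":0,"rz":0},{"grip":1,"x":0,"y":0,"z":0,"rx":0,"ry":0,"rz":0},{"grip":1,"x":0,"y":0,"z":0,"rx":0,"ry":0,"rz":0}]' 60
python3 - <<'E'
from h import *
go(.5727-.012*.99,.0215-.012*.143,.032,8.2)
E
python3 -m jog '[{"grip":1,"x":4,"y":0,"z":0,"rx":0,"ry":0,"rz":0},{"grip":1,"x":4,"y":0,"z":0,"rx":0,"ry":0,"rz":0},{"grip":1,"x":2,"y":0,"z":0,"rx":0,"ry":0,"rz":0},{"grip":1,"x":0,"y":0,"z":0,"rx":0,"ry":0,"rz":0},{"grip":1,"x":0,"y":0,"z":0,"rx":0,"ry":0,"rz":0}]' 60
python3 - <<'E'
from h import *
go(.5727-.012*.99,.0215-.012*.143,.032,8.2)
E
python3 -m jog '[{"grip":1,"x":2,"y":0,"z":0,"rx":0,"ry":0,"rz":0},{"grip":1,"x":2,"y":0,"z":0,"rx":0,"ry":0,"rz":0},{"grip":1,"x":1,"y":0,"z":0,"rx":0,"ry":0,"rz":0},{"grip":1,"x":0,"y":0,"z":0,"rx":0,"ry":0,"rz":0},{"grip":1,"x":0,"y":0,"z":0,"rx":0,"ry":0,"rz":0}]' 60
python3 - <<'E'
from h import *
go(.5727-.012*.99,.0215-.012*.143,.032,8.2)
c=shot('wrist','pics/w14.png');np.savez('w14.npz',**c)
E
```

```text
time: 21.62
eef_pos: [0.5647, 0.0195, 0.189]
tcp_rot: [0.997, 0.072, -0.002, 0.0]
contact_force: [-3.2, -0.2, 6.2]
opening: 0.502
t 21.62 grasp [0.5642 0.0195 0.034 ] yaw 8.29 q6 -0.29 tilt [0.18 0.01] F [-3.2 -0.2  6.2] op 0.502
 rz 0.1  shift after turn: x -3.3 y -0.8 z 2.0  dist 3.9
time: 22.03
eef_pos: [0.5738, 0.0209, 0.1891]
tcp_rot: [0.997, 0.072, -0.003, -0.0]
contact_force: [-5.7, -0.8, 9.7]
opening: 0.506
t 22.03 grasp [0.5728 0.0209 0.0341] yaw 8.3 q6 -0.28 tilt [0.4  0.04] F [-5.7 -0.8  9.7] op 0.506
 rz 0.1  shift after turn: x -12.0 y -0.6 z 2.2  dist 12.2
time: 22.45
eef_pos: [0.5781, 0.0215, 0.1891]
tcp_rot: [0.997, 0.072, -0.005, -0.0]
contact_force: [-10.9, -1.6, 12.9]
opening: 0.501
t 22.45 grasp [0.5765 0.0215 0.0341] yaw 8.27 q6 -0.28 tilt [0.61 0.07] F [-10.9  -1.6  12.9] op 0.501
 rz 0.1  shift after turn: x -15.7 y -0.6 z 2.3  dist 15.9
```

View pics/w14.png

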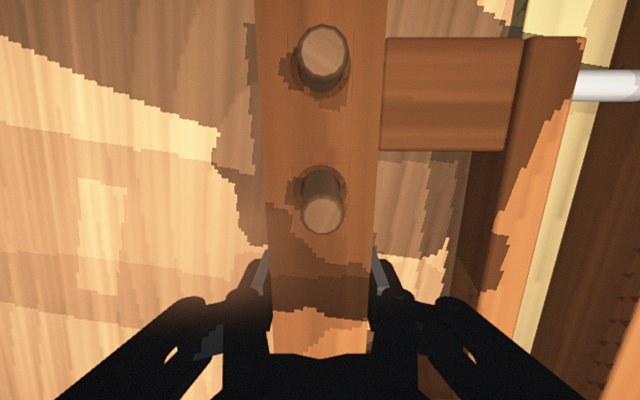

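The pad is now touching the rail. The downward load has grown to 13 N, so I'll ease it about 1.8 mm and then go on.

```bash
python3 -m jog '[{"grip":1,"x":0,"y":0,"z":-1.8,"rx":0,"ry":0,"rz":0},{"grip":1,"x":0,"y":0,"z":0,"rx":0,"ry":0,"rz":0},{"grip":1,"x":0,"y":0,"z":0,"rx":0,"ry":0,"rz":0}]' 60
python3 -m jog '[{"grip":1,"x":2,"y":0,"z":0,"rx":0,"ry":0,"rz":0},{"grip":1,"x":2,"y":0,"z":0,"rx":0,"ry":0,"rz":0},{"grip":1,"x":1,"y":0,"z":0,"rx":0,"ry":0,"rz":0},{"grip":1,"x":0,"y":0,"z":0,"rx":0,"ry":0,"rz":0},{"grip":1,"x":0,"y":0,"z":0,"rx":0,"ry":0,"rz":0}]' 60
python3 - <<'E'
from h import *
go(.5925,.0243,.032,8.2)
c=shot('wrist','pics/w15.png');np.savez('w15.npz',**c);shot('scene','pics/e15.png')
E
```

```text
time: 22.75
eef_pos: [0.5783, 0.0217, 0.1891]
tcp_rot: [0.997, 0.072, -0.004, -0.0]
contact_force: [-5.9, -1.8, 2.0]
opening: 0.504
time: 23.17
eef_pos: [0.583, 0.0224, 0.1891]
tcp_rot: [0.997, 0.072, -0.005, -0.0]
contact_force: [-7.5, -1.4, 4.5]
opening: 0.504
t 23.17 grasp [0.5816 0.0224 0.0342] yaw 8.27 q6 -0.28 tilt [0.54 0.08] F [-7.5 -1.4  4.5] op 0.504
 rz 0.1  shift after turn: x 11.1 y -0.3 z 2.0  dist 11.3
```

View pics/w15.png

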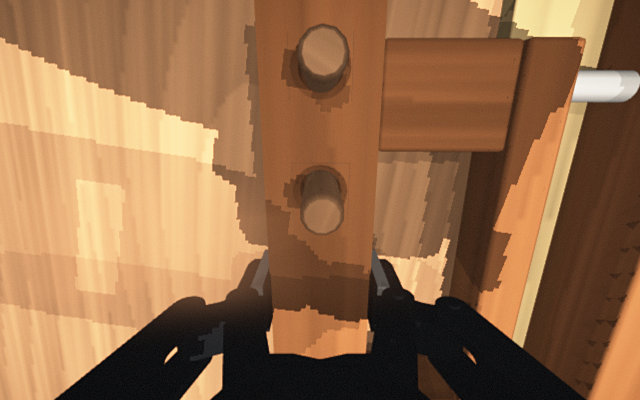

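```bash
python3 -m jog '[{"grip":1,"x":2,"y":0,"z":-0.5,"rx":0,"ry":0,"rz":0},{"grip":1,"x":2,"y":0,"z":0,"rx":0,"ry":0,"rz":0},{"grip":1,"x":2,"y":0,"z":-0.5,"rx":0,"ry":0,"rz":0},{"grip":1,"x":2,"y":0,"z":0,"rx":0,"ry":0,"rz":0},{"grip":1,"x":1,"y":0,"z":0,"rx":0,"ry":0,"rz":0},{"grip":1,"x":0,"y":0,"z":0,"rx":0,"ry":0,"rz":0},{"grip":1,"x":0,"y":0,"z":0,"rx":0,"ry":0,"rz":0}]' 60
python3 - <<'E'
from h import *
go(.5925,.0243,.032,8.2)
c=shot('wrist','pics/w16.png');np.savez('w16.npz',**c);shot('side','pics/s16.png');e=shot('scene','pics/e16.png')
cv2.imwrite('pics/c18.png',cv2.resize(e['frame'][200:325,250:410,::-1],(800,600),interpolation=cv2.INTER_CUBIC))
a=cv2.imread('pics/s16.png');cv2.imwrite('pics/c19.png',cv2.resize(a[130:240,170:320],(800,586),interpolation=cv2.INTER_CUBIC))
E
```

```text
time: 23.85
eef_pos: [0.591, 0.0235, 0.1892]
tcp_rot: [0.997, 0.072, -0.007, -0.0]
contact_force: [-10.3, -3.3, 4.6]
opening: 0.504
t 23.85 grasp [0.5888 0.0235 0.0342] yaw 8.28 q6 -0.27 tilt [0.79 0.09] F [-10.3  -3.3   4.6] op 0.504
 rz 0.1  shift after turn: x 3.8 y -0.3 z 2.2  dist 4.4
```

View pics/w16.png

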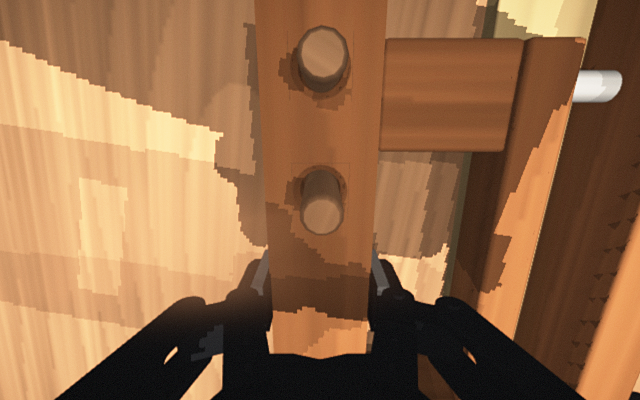

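View pics/c18.png

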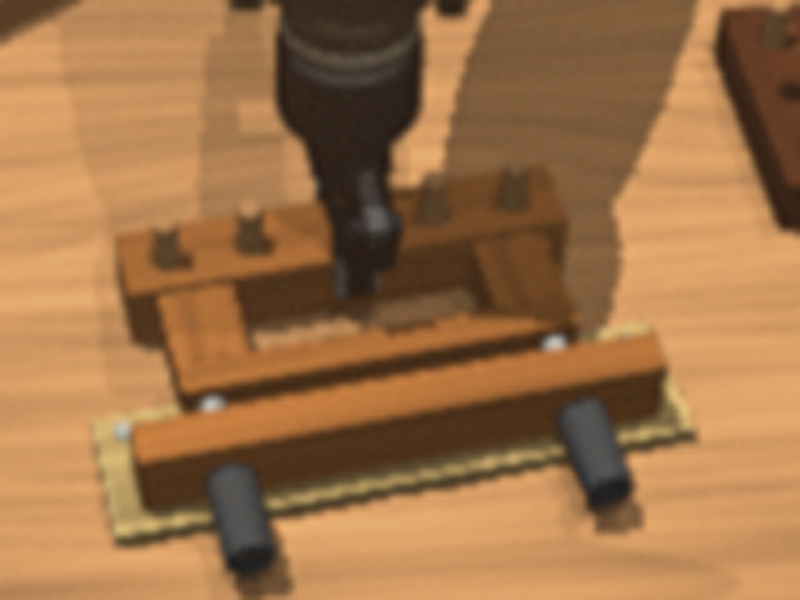

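View pics/c19.png

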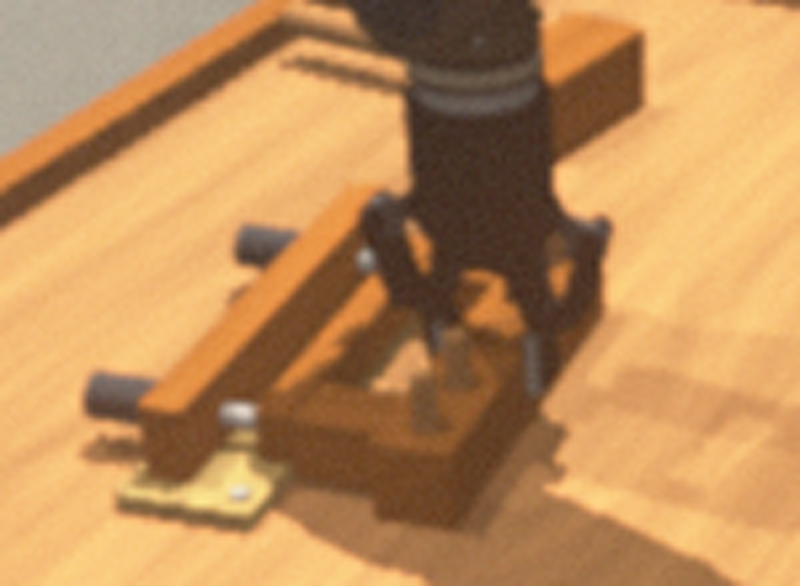

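```bash
python3 - <<'E'
from h import *
a=np.radians(8.2);u=np.array([np.cos(a),np.sin(a)]);v=np.array([-u[1],u[0]])
def q(n,pts,z):
    c=dict(np.load(n));X=np.array([ray(c,*p,z) for p in pts])[:,:2];return (X@u).round(4),(X@v).round(4)
print('rest w13',q('w13.npz',[(460,33),(446.5,145.5)],.042))
print('now w16',q('w16.npz',[(386.5,38),(380,150)],.042))
print('rail now',q('w16.npz',[(386.5,10),(375,220)],.045))
print('tops',q('w16.npz',[(324,51),(323,215)],.074))
# scene camera: gap between cross-bar rear top edge and back block front top edge
c=read_camera('scene')
f=lambda x,y:(250+(x+.5)/5-.5,200+(y+.5)/4.8-.5)
B=np.array([ray(c,*f(x,y),.045) for x,y in[(183,393),(575,322)]])[:,:2];print('bar rear u',B@u)
d=read_camera('side')
go(.59,.024,.034,8.2)
E
```

```text
rest w13 (array([0.5919, 0.5922]), array([0.0406, 0.0019]))
now w16 (array([0.6097, 0.6099]), array([0.0408, 0.0019]))
rail now (array([0.6086, 0.6091]), array([ 0.0485, -0.0261]))
tops (array([0.5878, 0.5878]), array([ 0.0312, -0.0137]))
bar rear u [0.68017948 0.6791658 ]
t 24.1 grasp [0.5888 0.0235 0.0342] yaw 8.28 q6 -0.27 tilt [0.78 0.09] F [-9.2 -4.1  3.8] op 0.504
 rz 0.1  shift after turn: x 1.2 y -0.4 z 0.2  dist 1.3
```

Three estimates agree at about 17.8 mm: the camera shift of the pad, the travel past contact, and the force less friction. I'll add 2 mm and then hold still.

```bash
python3 -m jog '[{"grip":1,"x":1.2,"y":0,"z":0,"rx":0,"ry":0,"rz":0},{"grip":1,"x":1.2,"y":0,"z":0,"rx":0,"ry":0,"rz":0},{"grip":1,"x":0,"y":0,"z":0,"rx":0,"ry":0,"rz":0},{"grip":1,"x":0,"y":0,"z":0,"rx":0,"ry":0,"rz":0},{"grip":1,"x":0,"y":0,"z":0,"rx":0,"ry":0,"rz":0},{"grip":1,"x":0,"y":0,"z":0,"rx":0,"ry":0,"rz":0},{"grip":1,"x":0,"y":0,"z":0,"rx":0,"ry":0,"rz":0},{"grip":1,"x":0,"y":0,"z":0,"rx":0,"ry":0,"rz":0}]' 60
python3 -m jog '[{"grip":1,"x":0,"y":0,"z":0,"rx":0,"ry":0,"rz":0},{"grip":1,"x":0,"y":0,"z":0,"rx":0,"ry":0,"rz":0},{"grip":1,"x":0,"y":0,"z":0,"rx":0,"ry":0,"rz":0},{"grip":1,"x":0,"y":0,"z":0,"rx":0,"ry":0,"rz":0},{"grip":1,"x":0,"y":0,"z":0,"rx":0,"ry":0,"rz":0},{"grip":1,"x":0,"y":0,"z":0,"rx":0,"ry":0,"rz":0},{"grip":1,"x":0,"y":0,"z":0,"rx":0,"ry":0,"rz":0},{"grip":1,"x":0,"y":0,"z":0,"rx":0,"ry":0,"rz":0}]' 60
python3 -m jog '[{"grip":1,"x":0,"y":0,"z":0,"rx":0,"ry":0,"rz":0},{"grip":1,"x":0,"y":0,"z":0,"rx":0,"ry":0,"rz":0},{"grip":1,"x":0,"y":0,"z":0,"rx":0,"ry":0,"rz":0},{"grip":1,"x":0,"y":0,"z":0,"rx":0,"ry":0,"rz":0}]' 60
python3 - <<'E'
from h import *
go(.59,.024,.034,8.2)
c=shot('wrist','pics/w17.png');np.savez('w17.npz',**c);e=shot('scene','pics/e17.png')
w=cv2.resize(c['frame'][0:330,220:620,::-1],(400,330));s=cv2.resize(e['frame'][195:305,250:383,::-1],(400,330),interpolation=cv2.INTER_CUBIC)
cv2.imwrite('pics/c20.png',np.hstack([w,s]));cv2.imwrite('pics/e17f.png',e['frame'][:,:,::-1])
E
```

```text
time: 24.77
eef_pos: [0.5931, 0.0238, 0.1893]
tcp_rot: [0.997, 0.072, -0.008, -0.0]
contact_force: [-11.8, -4.2, 5.1]
opening: 0.504
time: 25.43
eef_pos: [0.5931, 0.0238, 0.1892]
tcp_rot: [0.997, 0.072, -0.008, -0.0]
contact_force: [-11.5, -3.7, 5.3]
opening: 0.507
time: 25.77
eef_pos: [0.5931, 0.0238, 0.1892]
tcp_rot: [0.997, 0.072, -0.008, -0.0]
contact_force: [-12.5, -4.9, 4.9]
opening: 0.504
t 25.77 grasp [0.5908 0.0237 0.0343] yaw 8.28 q6 -0.27 tilt [0.86 0.1 ] F [-12.5  -4.9   4.9] op 0.504
 rz 0.1  shift after turn: x -0.7 y -0.4 z 0.3  dist 0.9
```

View pics/c20.png

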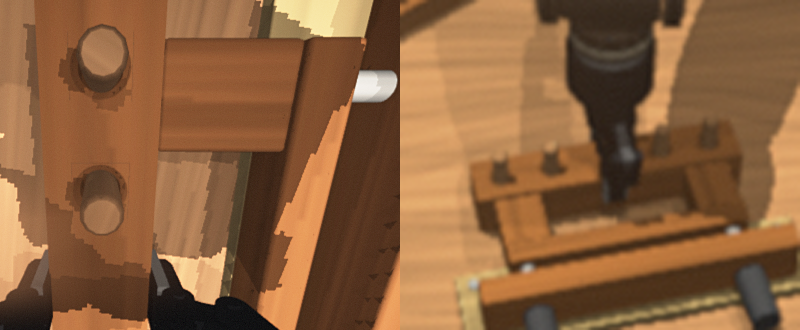

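View pics/e17f.png

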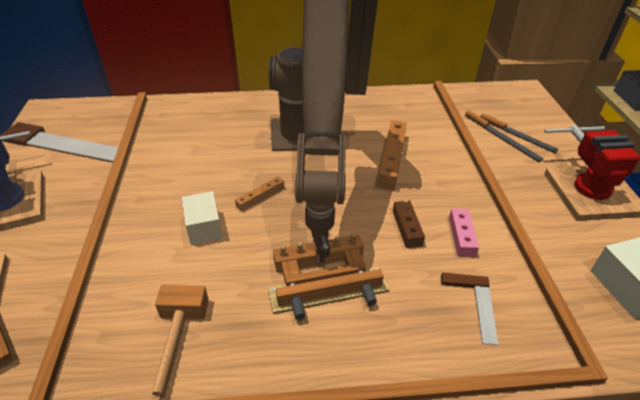

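Both pads touch the rail, all four dowels stand, one spare is left in the stand, and the bystanders haven't moved. I'll hold a little longer, check once more and hand in.

```bash
python3 -m jog '[{"grip":1,"x":0,"y":0,"z":0,"rx":0,"ry":0,"rz":0},{"grip":1,"x":0,"y":0,"z":0,"rx":0,"ry":0,"rz":0},{"grip":1,"x":0,"y":0,"z":0,"rx":0,"ry":0,"rz":0},{"grip":1,"x":0,"y":0,"z":0,"rx":0,"ry":0,"rz":0},{"grip":1,"x":0,"y":0,"z":0,"rx":0,"ry":0,"rz":0},{"grip":1,"x":0,"y":0,"z":0,"rx":0,"ry":0,"rz":0},{"grip":1,"x":0,"y":0,"z":0,"rx":0,"ry":0,"rz":0},{"grip":1,"x":0,"y":0,"z":0,"rx":0,"ry":0,"rz":0}]' 60
python3 - <<'E'
from h import *
a=np.radians(8.2);u=np.array([np.cos(a),np.sin(a)])
c=dict(np.load('w17.npz'));X=np.array([ray(c,*p,.042) for p in[(386.5,38),(380,150)]])[:,:2]
print('pad back mm',((X@u)-[.5919,.5922])*1000)
s=get_state();R=Ro.from_quat(s['tcp_rot']).as_matrix();g=s['eef_pos']+.155*R[:,2];print('by arm',(g[:2]@u-.5419-.0266)*1000,s['contact_force'],abs(s['dq']).max())
print(sign_off())
E
```

```text
time: 26.53
eef_pos: [0.5931, 0.0238, 0.1892]
tcp_rot: [0.997, 0.072, -0.008, -0.0]
contact_force: [-12.3, -2.4, 6.1]
opening: 0.5
pad back mm [19.77132205 19.68237309]
by arm 19.643569257993445 [-12.30906661  -2.43993564   6.05642638] 0.0018980006663713333
the job is handed in; nothing more can be done
None
```

I put a spare dowel fully home in each of the two empty holes (-95 mm and +50 mm). I then gripped the rail by its plain middle, squared and centred it on the stop, and pressed it in. The job is handed in with the arm still holding at about 26.5 s of the 72 s allowed; no verdict was reported.

**Stop travel:** at the last check the stop was back about 19.7 mm by the camera and 19.6 mm by the arm's position, so they agree.

**Force:** the wrist read about 12.5 N along the push. That is more than the roughly 10 N the spring should give at this travel. I put the extra 2–3 N down to bench friction and sensor noise, but could not measure the force between rail and stop directly.

**Rail and dowels:** the rail was within about 0.5° of square and about 1 mm of centred. The tool leans about 0.9° under load, and the rail looks flat. All four dowels still stand in the rail. I checked that they stood at equal height before gripping the rail, but did not measure this again after the push.

**Everything else:** one spare is still in the stand, and the block, mallet and try square look unmoved in the scene picture.

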